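Draw the plug out of a panel-stand socket

ROBOT

A 6-joint arm with a two-finger parallel gripper is mounted at the origin on the work surface. World frame = base frame: x ahead of the robot, y to its left, z up, the work surface at z = 0. Lengths are in m, angles in degrees, forces in N, time in s.
With the tool pointing down it reaches from about 0.375 to 0.9 m from the base axis. Payload 3.1 kg.
Tool frame: the origin (TCP) lies on the centre line of the jaws, within the pads' length; the fingertips stand 8 mm ahead of it and the grasp point (between the pads) lies 11 mm behind it; y points along the fingers, x is the direction in which the jaws open and shut, and the axes are right-handed (so a half turn about y gives the same grasp; the last joint's range is limited). The gripper opens to 87 mm and grips with 3 to 60 N. Pads are 19 mm wide; open, the fingers measure 117 mm over their backs; the gripper's body (75 mm by 190 mm) begins 51 mm behind the grasp point.
Start: joints at [-73.425, 30.224, 82.088, -0, 67.689, -10.227], TCP at [0.282, -0.558, 0.231] pointing down, gripper open.
Joint ranges: [-176.69, 176.69], [-43.24, 126.21], [12.49, 139.97], [-82, 262], [0, 151.66], [-163.58, 163.58]. Speed limits (degrees/s): [159.86, 159.86, 180, 180, 180, 180].

INTERFACE

Orientations are given as a 3x3 rotation matrix whose columns are the frame's x, y, z axes.
In Python, from rig import read_state, imaging, job, spotter gives the robot as it stands.
- The arm moves only by the tool apply_moves, never from a script. Its argument "steps" is a list of rows, each an object of numbers: "x", "y", "z": the shift along the world's x, y, z in mm; "spin": the turn about the world's z in rad. In form: [{"x": .., "y": .., "z": .., "spin": ..}, ...]. A call has 1 to 12 rows; each row shifts and turns the pose as measured when the row begins; what a row does not reach is not made up. A row lasts 1/10 s, in which the tool goes at most 50 mm and 8.59 degrees, less where a joint would pass 70% of its speed; a pose out of reach is approached as far as the arm can. A call is refused whole if a number of a shift passes 50 or a number of a turn 0.15, either way. A call with a gripper value outside its range is refused whole. "grip" is the finger opening in mm, from 0 to 87, set as the call begins (left out, the last holds). The fingers move at their own pace and stop on an object; the grip force is fixed at half the most. Time passes only in rows, so rows that do not move let the fingers close. It gives the time, the measured TCP pose, the force and the opening at its end, in the units of the state.
- read_state(): the state, without advancing time (a new reading comes with each control period).
- imaging.capture(name): name is "scene" or "side" or "wrist"; returns the picture (480x640x3 uint8, red, green, blue); there is no depth.
- imaging.camera_params(name): a dict with "fov_y" (degrees; the focal length in pixels is half the picture's height over the tangent of half this angle, whatever the lens; pixels are square), "cx", "cy" (the principal point, pixels), "R" (3x3) and "t" (3): a world point X has camera coordinates R X + t. Camera axes: x right, y down, z forward; pixel columns grow to the right and rows downward; lengths in m; the calibration is good to about 2 mm. A picture is of the moment at which its call begins: read the wrist's pose just before it. camera_params takes no time and is no camera call; for the wrist camera it gives the pose at the moment of the call.
- job.hand_in(): hands the job in, once; it reports no verdict.
Trained networks look in the newest picture that a camera, given by its name, has taken for a name from the list of things; names that differ only in an ending like _2 or _b are one class to them, and where a whole thing is asked for, a point or a joint stands for the part that bears it (a point fixed in the world has none). Each returns a list of dicts, best first, with "score" (0 to 1); they miss things now and then, are a little off and sometimes report something else, mostly with a low value. They report only what shows in the picture. A call takes as long as a camera call. They do not tell look-alikes from the thing itself.
- spotter.cut_out(name, camera): "mask" (480x640 bool, what is visible of it) and "rect" ([left, top, width, height] in pixels, round what is visible of it).
The state is a dict: "time_s": time; "joint_positions": joint angles; "qvel": joint speeds; "tau": joint torques, N m; "position": TCP position; "tcp_rot": TCP orientation; "force": force on the tool from outside, world axes, zero at the start; "moment": the same for the moment, N m; "opening": opening from 0.0 (shut) to 1.0 (fully open).
Only numpy, scipy, OpenCV 4.12 (cv2) and the standard library are available. Lean on these libraries where they do the work, as an engineer would, in place of code of your own. Each camera call takes 0.05 s, during which the arm holds its last target.

TASK

Two post sockets for panel stands stand on the table, each closed deep down by a plug; take the pull hook from its rack, catch the plug that has the wire loop with it and draw that plug up out of its socket. Lower it into the metal tray so that it stands there upright (do not drop it), free the hook from the loop and hang the hook back in its rack. The plug is moved with the hook only: keep the gripper's fingers off it.

Things in the scene. Friction and masses are not known exactly. Their poses are not given: they have to be found in the camera images.
- hook: Pull hook hanging in its rack. Origin: centre of the underside of its round collar (56 wide, 6 thick), z up. Above: wooden handle 30 (x) by 22 (y), z 6 to 85; grip across y. Below: 7 mm shank on the axis; at z -105 (bar centre) it bends to +x, runs 20 and ends in an upturned tip (x 20, top z -95). A nib on the collar points to +x too, at first away from the robot within 30 deg. mm.
- plug: Loose white plug, disc 80 wide, 12 thick; origin: centre of underside, z up. Fixed arch of 5 mm wire in its y-z plane (open along x): legs y +-24 to z 28, in to y +-14 at z 41, crown y 0, z 46. It lies within 2 mm of the axis of a fixed tube: bore 92, outside 104, mouth 120 above table, floor 6. The like tube beside it holds a plug with a mushroom button, not a loop. All mm.
- tray: Fixed open aluminium tray, 180 by 180 mm outside, 24 mm high, walls and floor 4 mm thick. Origin: centre of its underside, z up.
- rack: Fixed plywood rack, 90 (x) by 130 (y), 130 mm high; origin: centre of underside, z up. Top plate 6 thick on side plates at its y ends, open below along x. A slot 30 wide along y = 0 in the top plate is open at its -x edge (x -45, facing the robot within 20 deg), closed at x +20. The hook's place: shank in the slot at x 0, y 0, collar resting on the plate (hook origin at z 130). mm.
Not all that is in view belongs to the job. Leave any blue look-alike of the hook alone.

How it is judged:
By the outcome, as a careful person would: the job done as asked, in the order asked, and still so for the second after the job is handed in, with the robot touching nothing.
It also fails if it takes over 67 s, if anything falls off the work surface, if the arm or the gripper's body presses on something with over 40 N, if the wrist force passes 120 N, or if a joint passes its speed limit or range.

## Working session

There is one attempt and no reset: what is moved stays moved. The work goes in short steps, Python scripts to look and compute and a tool call to move; the robot and the scene stay as the last step left them, time stands still between calls to the robot, and variables do not carry over. Pictures are saved under pics/ and viewed, and the job is handed in when it is done.

Besides the shell and the picture viewer there is one more tool, called after ">>>" as name(argument=value, ...) on one line, values as JSON. apply_moves: Moves the arm, as the interface text tells. Its arguments: {"type":"object","properties":{"steps":{"type":"array"},"grip":{"type":"number"}},"required":["steps"]}

```bash
ls; mkdir -p pics
python3 - <<'E'
from rig import read_state, imaging, job, spotter
import cv2,numpy as np
s=read_state();print(s)
for c in ["scene","side","wrist"]:
    p=imaging.camera_params(c);print(c,p)
    im=imaging.capture(c);cv2.imwrite(f"pics/{c}0.png",im[:,:,::-1])
    if c!="wrist":
        for n in ["hook","plug","tray","rack"]:
            for d in spotter.cut_out(n,c)[:4]:
                print(c,n,round(d['score'],2),d['rect'])
E
```

```text
pics
{'time_s': 0.0, 'joint_positions': array([-7.34257277e+01,  3.02785799e+01,  8.21559417e+01, -8.84739473e-04,
        6.76874249e+01, -1.02291176e+01]), 'qvel': array([ 0.12260039, -0.06121313,  0.01875166,  0.07940794, -0.06274073,
       -0.16611486]), 'tau': array([-6.95508716e-04, -4.40045106e+01, -1.76589704e+01,  6.31265296e-02,
        5.83059294e-02, -1.55590633e-04]), 'position': array([ 0.28163232, -0.5571621 ,  0.22957821]), 'tcp_rot': array([[ 4.50934945e-01, -6.20825283e-04,  8.92556603e-01],
       [-8.92554356e-01,  2.03585868e-03,  4.50935226e-01],
       [-2.09707110e-03, -9.99997735e-01,  3.63919513e-04]]), 'force': array([-0.23039982,  0.50622897,  0.22189706]), 'moment': array([-0.030814  , -0.01475608, -0.00732369]), 'opening': 1.0025583836348764}
scene {'fov_y': 51.42059604042374, 'cx': 314.4258744647846, 'cy': 239.50456676791833, 'R': array([[-4.70740186e-01,  8.82271863e-01,  1.90746471e-04],
       [ 7.28182090e-01,  3.88646936e-01, -5.64539107e-01],
       [-4.98151103e-01, -2.65612346e-01, -8.25406300e-01]]), 't': array([ 0.30495092, -0.4052464 ,  1.47
[... 305 characters left out ...]
56, 'R': array([[-7.14712961e-01, -6.99417800e-01, -3.53613247e-04],
       [-3.62367990e-01,  3.70724745e-01, -8.55133091e-01],
       [ 5.98226398e-01, -6.11046565e-01, -5.18408403e-01]]), 't': array([0.45633955, 0.2965009 , 0.81155299])}
side hook 0.97 [219.6, 287.9, 33.3, 95.1]
side hook 0.76 [171.1, 241.4, 56.8, 33.9]
side tray 0.73 [404.6, 207.6, 63.8, 55.5]
side rack 0.68 [186.6, 305.3, 106.7, 116.5]
wrist {'fov_y': 69.62654284412517, 'cx': 317.5636301857703, 'cy': 240.47768745269283, 'R': array([[ 0.45134097, -0.89235096, -0.00104174],
       [-0.85591925, -0.4332438 ,  0.2823155 ],
       [-0.25237584, -0.12652891, -0.95932105]]), 't': array([-0.62361822, -0.0344387 ,  0.39194225])}
```

View pics/scene0.png

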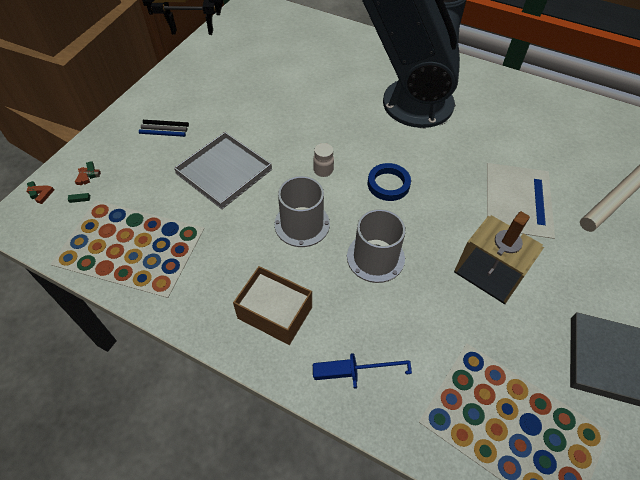

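View pics/side0.png

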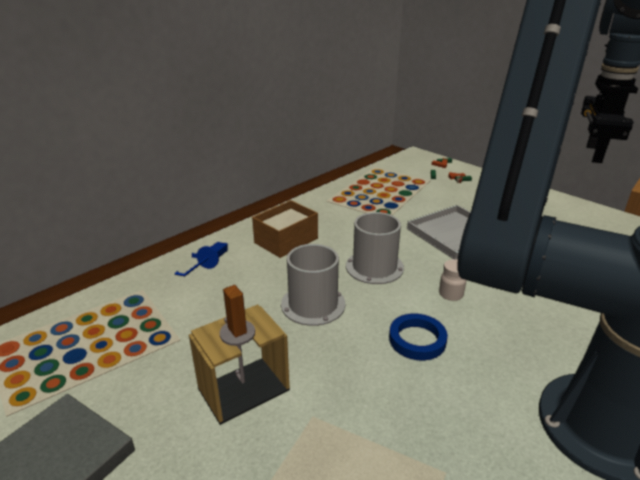

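View pics/wrist0.png

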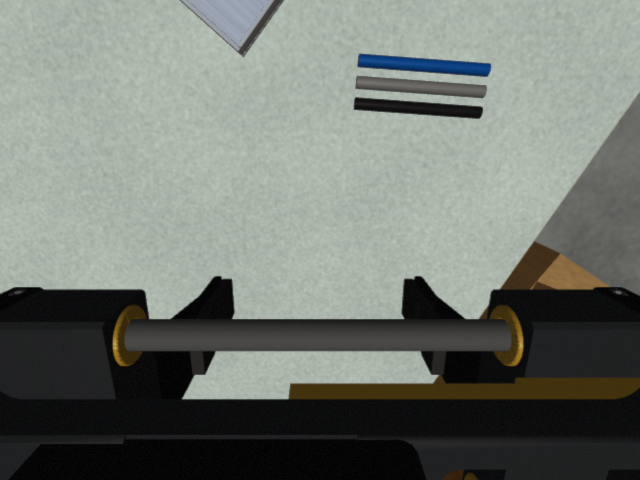

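Run:
```python
import cv2,numpy as np
im=cv2.imread("pics/scene0.png")
a=cv2.resize(im[165:285,265:415],None,fx=5,fy=5,interpolation=cv2.INTER_CUBIC);cv2.imwrite("pics/tubes0.png",a)
a=cv2.resize(im[195:310,445:565],None,fx=5,fy=5,interpolation=cv2.INTER_CUBIC);cv2.imwrite("pics/rack0.png",a)
```

```text
(no output)
```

View pics/tubes0.png

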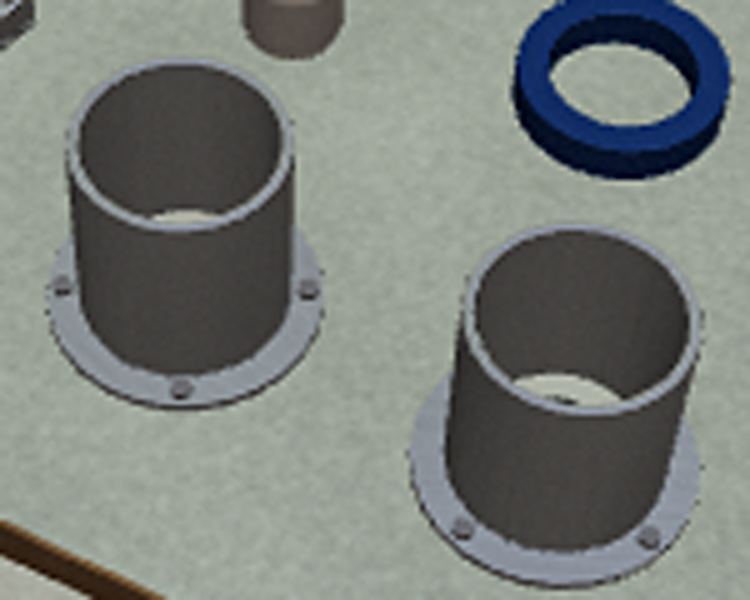

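View pics/rack0.png

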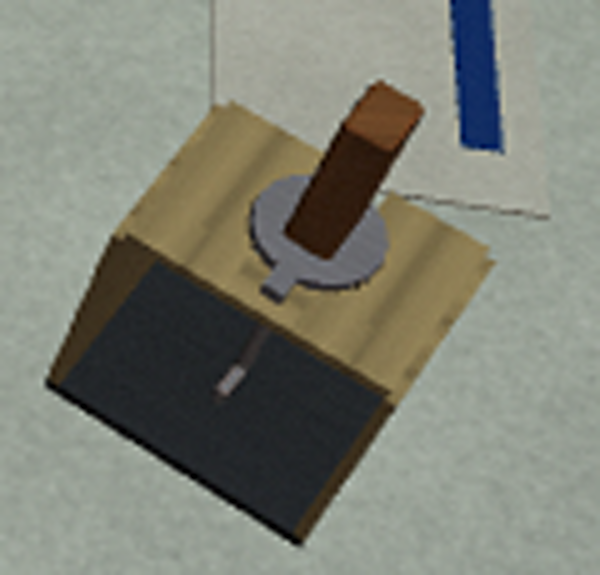

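```bash
cat > h.py <<'E'
from rig import read_state, imaging, job, spotter
import cv2,numpy as np
def K(p):
    f=240/np.tan(np.radians(p['fov_y'])/2); return f
def ray(p,uv):
    f=K(p); d=np.array([(uv[0]-p['cx'])/f,(uv[1]-p['cy'])/f,1.]); R=np.array(p['R']);t=np.array(p['t'])
    return -R.T@t, R.T@d
def onz(p,uv,z):
    c,d=ray(p,uv); return c+d*(z-c[2])/d[2]
def proj(p,X):
    X=np.atleast_2d(X); c=X@np.array(p['R']).T+np.array(p['t']); f=K(p)
    return np.c_[f*c[:,0]/c[:,2]+p['cx'],f*c[:,1]/c[:,2]+p['cy']]
def snap(name,fn):
    p=imaging.camera_params(name); im=imaging.capture(name); cv2.imwrite(fn,im[:,:,::-1]); return p,im
E
python3 - <<'E'
from h import *
p=imaging.camera_params("scene")
o=np.array([445,195])
for n,c in dict(a=(230,100),b=(495,262),c=(390,400),d=(120,235)).items():
    print(n,onz(p,o+np.array(c)/5,.13).round(4))
print('collar',onz(p,o+np.array((316,229))/5,.136).round(4),'nib',onz(p,o+np.array((275,290))/5,.136).round(4),'handletop',onz(p,o+np.array((385,115))/5,.215).round(4))
print('tip top',onz(p,o+np.array((240,368))/5,.035).round(4))
o=np.array([265,165])
print('tubeL',onz(p,o+np.array((181,145))/5,.12).round(4),'tubeR',onz(p,o+np.array((583,320))/5,.12).round(4))
for d in [[175+48.5,131+38]]: print('tray',onz(p,d,.02))
for d in [(224,134),(271,168),(224,207),(176,169)]: print('traycorner',onz(p,d,.024).round(4))
w=imaging.camera_params("wrist"); s=read_state()
R=np.array(w['R']);c=-R.T@np.array(w['t']); T=s['tcp_rot']
print('cam in tcp',T.T@(c-s['position']),'\n',T.T@R.T)
E
```

```text
a [0.4189 0.3104 0.13  ]
b [0.4493 0.4317 0.13  ]
c [0.5352 0.4107 0.13  ]
d [0.5093 0.2907 0.13  ]
collar [0.4728 0.3613 0.136 ] nib [0.5103 0.3549 0.136 ] handletop [0.4724 0.3626 0.215 ]
tip top [0.4797 0.3617 0.035 ]
tubeL [ 0.5536 -0.0841  0.12  ] tubeR [0.5573 0.1149 0.12  ]
tray [ 0.50393647 -0.34554511  0.02      ]
traycorner [ 0.3987 -0.4141  0.024 ]
traycorner [ 0.4456 -0.2359  0.024 ]
traycorner [ 0.6105 -0.2716  0.024 ]
traycorner [ 0.5648 -0.4518  0.024 ]
cam in tcp [-0.0009768  -0.154544    0.07787444] 
 [[ 9.99999406e-01  7.17944890e-04 -8.19566584e-04]
 [ 9.88914933e-04 -2.82315196e-01  9.59321193e-01]
 [ 4.57363648e-04 -9.59321435e-01 -2.82315738e-01]]
```

>>> apply_moves(steps=[{"x": 10,"y": 16,"z": 5,"spin": 0.08},{"x": 19,"y": 32,"z": 5,"spin": 0.15},{"x": 19,"y": 32,"z": 5,"spin": 0.15},{"x": 19,"y": 32,"z": 5,"spin": 0.15},{"x": 19,"y": 32,"z": 5,"spin": 0.15},{"x": 19,"y": 32,"z": 5,"spin": 0.15},{"x": 19,"y": 32,"z": 5,"spin": 0.15},{"x": 19,"y": 32,"z": 5,"spin": 0.15},{"x": 19,"y": 32,"z": 0,"spin": 0.15},{"x": 19,"y": 32,"z": 0,"spin": 0.15},{"x": 19,"y": 32,"z": 0,"spin": 0.15},{"x": 19,"y": 32,"z": 0,"spin": 0.15}])

```text
time_s: 1.75
position: [0.5051, -0.1817, 0.2738]
tcp_rot: [[0.806, 0.009, -0.591], [0.591, -0.002, 0.806], [0.006, -1.0, -0.007]]
force: [-0.3, -0.6, -0.1]
opening: 1.0
```

>>> apply_moves(steps=[{"x": 18,"y": 32,"z": 0,"spin": 0.15},{"x": 18,"y": 32,"z": 0,"spin": 0.15},{"x": 18,"y": 32,"z": 0,"spin": 0.15},{"x": 18,"y": 32,"z": 0,"spin": 0.15},{"x": 18,"y": 32,"z": 0,"spin": 0.15},{"x": 8,"y": 16,"z": 0,"spin": 0.0},{"x": 0,"y": 0,"z": 0}])

```text
invalid input at $.steps[6]: expected keys x, y, z, spin
```

Run:
```python
from h import *
p,im=snap("wrist","pics/w1.png"); s=read_state(); print(s['position'],s['joint_positions'].round(1))
for n in ["plug","hook"]:
    for d in spotter.cut_out(n,"wrist")[:4]: print(n,round(d['score'],2),d['rect'])
np.save('w1.npy',p,allow_pickle=True)
```

```text
[ 0.50736678 -0.17661052  0.27388476] [-31.4  20.3  92.1   0.5  67.2 -68.3]
plug 0.65 [543.0, 0.0, 20.7, 15.6]
```

View pics/w1.png

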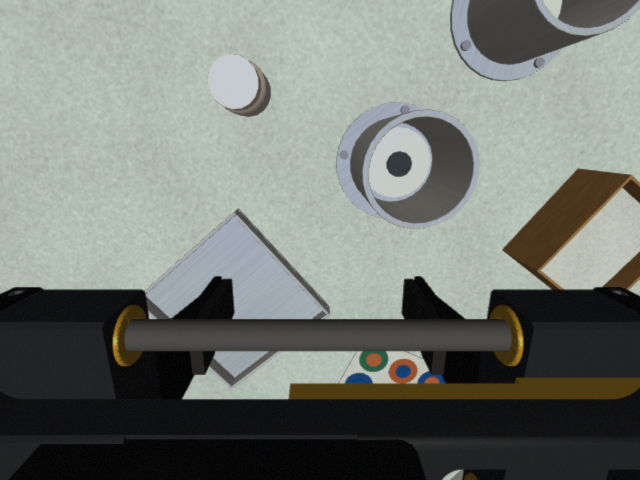

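>>> apply_moves(steps=[{"x": 12,"y": 28,"z": 3,"spin": 0.1},{"x": 12,"y": 32,"z": 3,"spin": 0.1},{"x": 12,"y": 32,"z": 3,"spin": 0.1},{"x": 12,"y": 32,"z": 3,"spin": 0.1},{"x": 12,"y": 32,"z": 3,"spin": 0.1},{"x": 12,"y": 32,"z": 3,"spin": 0.1},{"x": 12,"y": 32,"z": 3,"spin": 0.1},{"x": 12,"y": 32,"z": 3,"spin": 0.1},{"x": 8,"y": 24,"z": 3,"spin": 0.0},{"x": 4,"y": 12,"z": 3,"spin": 0.0},{"x": 0,"y": 0,"z": 0,"spin": 0.0}])

```text
time_s: 3.0
position: [0.6159, 0.1017, 0.3047]
tcp_rot: [[0.138, 0.011, -0.99], [0.99, -0.003, 0.138], [-0.001, -1.0, -0.011]]
force: [0.5, -0.0, 0.7]
opening: 1.001
```

Run:
```python
from h import *
p,im=snap("wrist","pics/w2.png"); s=read_state(); print(s['position'],s['joint_positions'].round(1),s['tcp_rot'].round(3).tolist())
for n in ["plug"]:
    for d in spotter.cut_out(n,"wrist")[:4]: print(n,round(d['score'],2),d['rect'])
np.save('w2.npy',p,allow_pickle=True)
pr=proj(p,[[.5573,.1149,.12],[.5573,.1149,.018]]);print(pr)
u,v=pr[1].astype(int); x0,y0=max(u-90,0),max(v-80,0)
print(x0,y0)
cv2.imwrite("pics/w2c.png",cv2.resize(im[y0:y0+150,x0:x0+190,::-1],None,fx=4,fy=4,interpolation=cv2.INTER_CUBIC))
```

```text
[0.61552586 0.10073487 0.30442331] [ -0.9  25.8  77.5  -0.2  76.1 -82.9] [[0.138, 0.01, -0.99], [0.99, -0.003, 0.138], [-0.002, -1.0, -0.01]]
plug 0.73 [284.8, 115.4, 70.0, 65.5]
[[321.7770475  156.56272542]
 [320.89814243 151.79334423]]
230 71
```

View pics/w2.png

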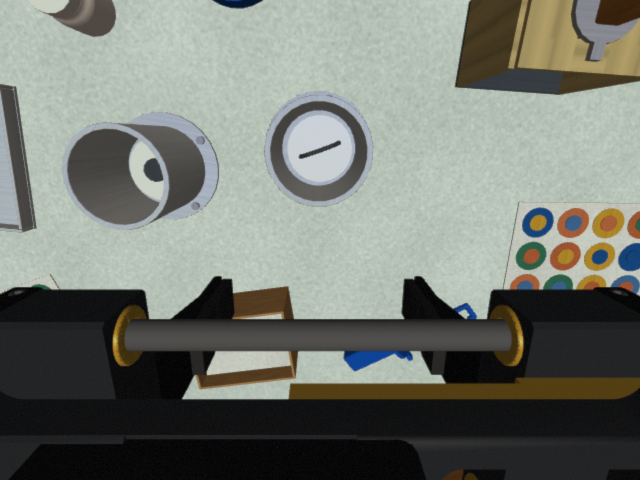

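View pics/w2c.png

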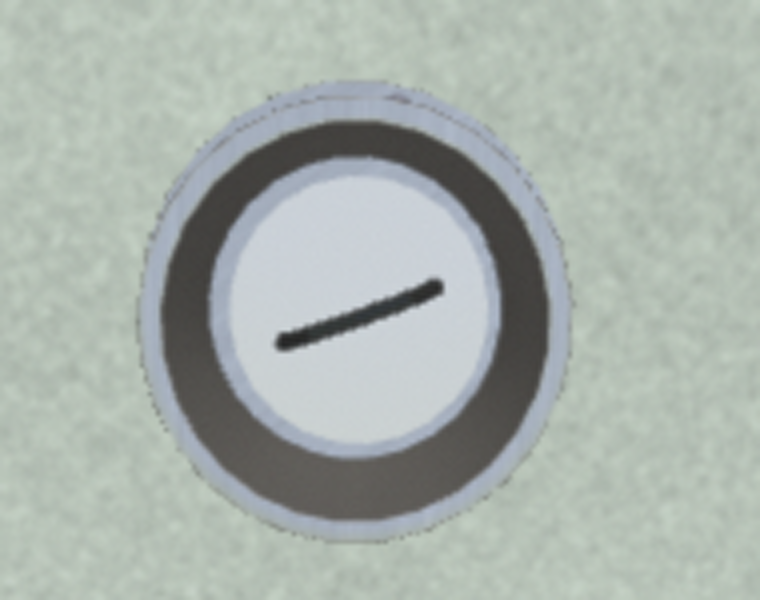

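Run:
```python
from h import *
p=np.load('w2.npy',allow_pickle=True).item()
o=np.array([230,71])
im=cv2.imread('pics/w2.png'); g=cv2.cvtColor(im,cv2.COLOR_BGR2GRAY)
ys,xs=np.where(g[71+45:71+110-20+10,230+65:230+115]<110); print(len(xs))
P=np.c_[xs+295,ys+116].astype(float); m=P.mean(0); print(m)
u,s,v=np.linalg.svd(P-m); d=v[0]; q=(P-m)@d; a,b=m+d*q.min(),m+d*q.max()
A=onz(p,a,.036);B=onz(p,b,.036); print(A,B,np.hypot(*(A-B)[:2]),'mid',(A+B)/2,'az of wire',np.degrees(np.arctan2(*(B-A)[1::-1])))
print('mouth',onz(p,o+np.array([355,(120+521)/2])/4,.12),'disc',onz(p,o+np.array([359,309])/4,.018))
```

```text
195
[320.76410256 145.86153846]
[0.56232904 0.08996703 0.036     ] [0.53151847 0.1528277  0.036     ] 0.07000539109279043 mid [0.54692375 0.12139737 0.036     ] az of wire 116.11135198944163
mouth [0.55192237 0.11272434 0.12      ] disc [0.55290681 0.11406743 0.018     ]
```

Run:
```python
from h import *
p=np.load('w2.npy',allow_pickle=True).item()
o=np.array([230,71])
A=onz(p,o+np.array([283,343])/4,.034);B=onz(p,o+np.array([437,287])/4,.034)
print(A,B,np.hypot(*(A-B)[:2]),'mid',(A+B)/2,'az',np.degrees(np.arctan2(*(B-A)[1::-1])))
# hook in the same wrist pic + wire by threshold
im=cv2.imread('pics/w2.png'); g=cv2.cvtColor(im,cv2.COLOR_BGR2GRAY)
n,l,st,ce=cv2.connectedComponentsWithStats((g<120).astype(np.uint8))
for i in range(1,n):
    if 50<st[i,4]<500 and 280<ce[i][0]<360 and 110<ce[i][1]<190:
        ys,xs=np.where(l==i);(c,wh,an)=cv2.minAreaRect(np.c_[xs,ys].astype(np.float32)); print(c,wh,an)
        b=cv2.boxPoints((c,wh,an)); e=[onz(p,x,.034) for x in b]; print(np.round(e,4))
        print('ctr',onz(p,c,.036))
```

```text
[0.55898397 0.09019893 0.034     ] [0.54929808 0.13776984 0.034     ] 0.04854696393239295 mid [0.55414102 0.11398439 0.034     ] az 101.50865413079516
(319.51690673828125, 149.548095703125) (4.538809299468994, 43.65415954589844) 70.64100646972656
[[0.5561 0.0875 0.034 ]
 [0.5464 0.1382 0.034 ]
 [0.5515 0.1394 0.034 ]
 [0.5613 0.0885 0.034 ]]
ctr [0.55372898 0.11358476 0.036     ]
```

>>> apply_moves(steps=[{"x": -8,"y": 18,"z": 0,"spin": -0.03},{"x": -10,"y": 32,"z": 0,"spin": 0.0},{"x": -10,"y": 32,"z": 0,"spin": 0.0},{"x": -10,"y": 32,"z": 0,"spin": 0.0},{"x": -10,"y": 32,"z": 0,"spin": 0.0},{"x": -10,"y": 32,"z": 0,"spin": 0.0},{"x": -10,"y": 32,"z": 0,"spin": 0.0},{"x": -10,"y": 22,"z": 0,"spin": 0.0},{"x": -5,"y": 12,"z": 0,"spin": 0.0},{"x": 0,"y": 0,"z": 0,"spin": 0.0}])

```text
time_s: 4.1
position: [0.5294, 0.3308, 0.3022]
tcp_rot: [[0.199, 0.003, -0.98], [0.98, -0.014, 0.199], [-0.013, -1.0, -0.006]]
force: [0.3, -0.7, -0.0]
opening: 1.004
```

Run:
```python
from h import *
p,im=snap("wrist","pics/w3.png"); s=read_state(); print(s['position'],s['joint_positions'].round(1),s['tcp_rot'].round(3).tolist())
for n in ["hook","rack"]:
    for d in spotter.cut_out(n,"wrist")[:4]: print(n,round(d['score'],2),d['rect'])
np.save('w3.npy',p,allow_pickle=True)
```

```text
[0.52989912 0.32987011 0.30219074] [ 22.1  26.3  77.   -0.9  76.8 -56.2] [[0.199, 0.003, -0.98], [0.98, -0.014, 0.199], [-0.013, -1.0, -0.006]]
hook 0.57 [311.2, 121.1, 57.1, 80.7]
hook 0.54 [255.5, 382.8, 60.8, 17.5]
hook 0.16 [134.7, 246.6, 31.7, 29.7]
rack 0.77 [263.8, 107.9, 146.7, 95.2]
```

View pics/w3.png

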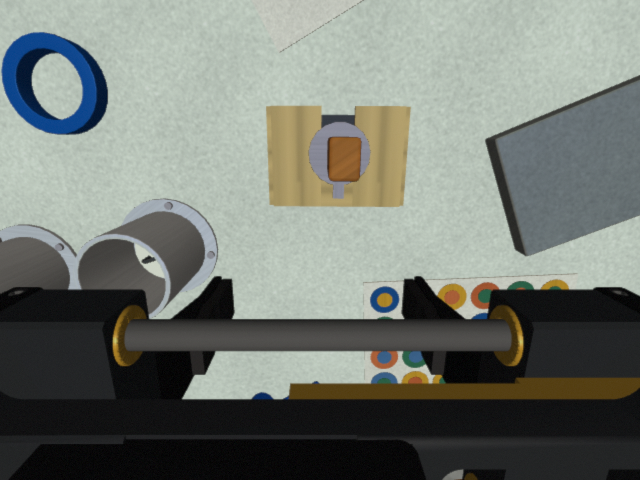

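Run:
```python
from h import *
p=np.load('w3.npy',allow_pickle=True).item()
im=cv2.imread('pics/w3.png')
cv2.imwrite("pics/w3c.png",cv2.resize(im[95:215,255:420],None,fx=4.5,fy=4.5,interpolation=cv2.INTER_CUBIC))
hs=cv2.cvtColor(im,cv2.COLOR_BGR2HSV)
for n,c,z in [('handle',(344.5,159),.215),('collar',(340,153),.136),('nib',(338,194),.134)]+[('rack',c,.13) for c in [(266,107),(410,107),(404,206),(270,205)]]:
    print(n,onz(p,c,z).round(4))
```

```text
handle [0.4701 0.3616 0.215 ]
collar [0.4696 0.3626 0.136 ]
nib [0.5059 0.3541 0.134 ]
rack [0.418  0.3057 0.13  ]
rack [0.4433 0.4303 0.13  ]
rack [0.5302 0.4138 0.13  ]
rack [0.5042 0.2883 0.13  ]
```

View pics/w3c.png

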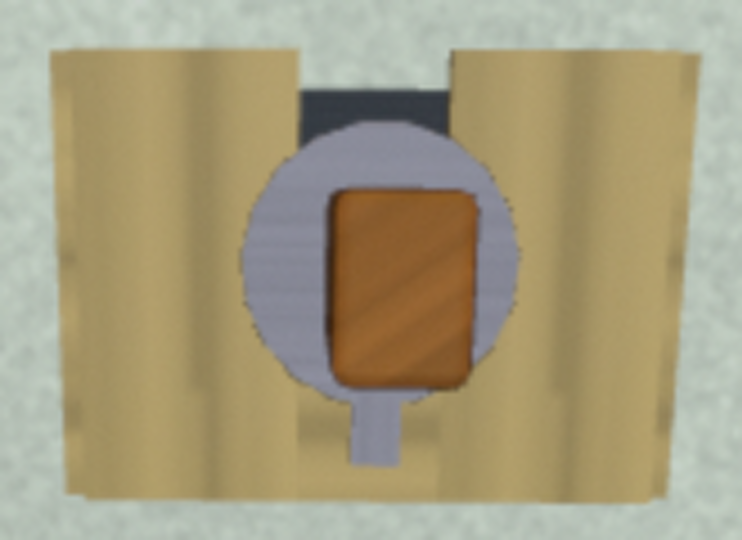

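>>> apply_moves(steps=[{"x": -20,"y": 11,"z": 0,"spin": 0.0},{"x": -20,"y": 11,"z": 0,"spin": 0.0},{"x": -15,"y": 8,"z": 0,"spin": 0.0},{"x": -4,"y": 2,"z": 0,"spin": 0.0},{"x": 0,"y": 0,"z": 0,"spin": 0.0}])

```text
time_s: 4.75
position: [0.4693, 0.3585, 0.3022]
tcp_rot: [[0.208, 0.003, -0.978], [0.978, -0.015, 0.208], [-0.014, -1.0, -0.006]]
force: [0.3, -0.1, -0.4]
opening: 1.004
```

>>> apply_moves(steps=[{"x": 2,"y": 4,"z": -15,"spin": 0.0},{"x": 0,"y": 0,"z": -25,"spin": 0.0},{"x": 0,"y": 0,"z": -25,"spin": 0.0},{"x": 0,"y": 0,"z": -25,"spin": 0.0},{"x": 0,"y": 0,"z": -20,"spin": 0.0},{"x": 0,"y": 0,"z": -14,"spin": 0.0},{"x": 0,"y": 0,"z": -4,"spin": 0.0},{"x": 0,"y": 0,"z": 0,"spin": 0.0}])

```text
time_s: 5.55
position: [0.476, 0.3613, 0.1634]
tcp_rot: [[0.212, 0.006, -0.977], [0.977, -0.016, 0.212], [-0.014, -1.0, -0.009]]
force: [-0.0, 0.1, 0.6]
opening: 0.999
```

Run:
```python
from h import *
s=read_state(); print(s['position'],s['force'].round(1))
p,im=snap("wrist","pics/w4.png")
```

```text
[0.47595563 0.36125294 0.16341438] [-0.   0.1  0.6]
```

View pics/w4.png

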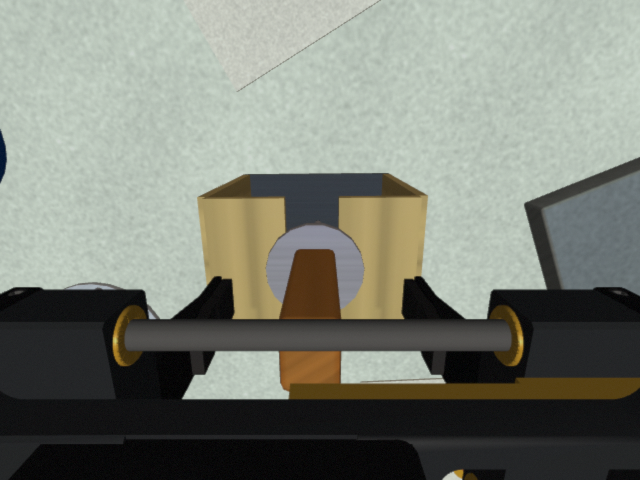

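>>> apply_moves(steps=[{"x": -4,"y": 0,"z": 6,"spin": 0.0},{"x": 0,"y": 0,"z": 0,"spin": 0.0}])

```text
time_s: 5.8
position: [0.473, 0.3617, 0.1713]
tcp_rot: [[0.212, 0.009, -0.977], [0.977, -0.014, 0.212], [-0.012, -1.0, -0.011]]
force: [0.3, -0.3, -0.4]
opening: 0.999
```

>>> apply_moves(grip=0, steps=[{"x": 0,"y": 0,"z": 0,"spin": 0.0},{"x": 0,"y": 0,"z": 0,"spin": 0.0},{"x": 0,"y": 0,"z": 0,"spin": 0.0},{"x": 0,"y": 0,"z": 0,"spin": 0.0},{"x": 0,"y": 0,"z": 0,"spin": 0.0},{"x": 0,"y": 0,"z": 0,"spin": 0.0},{"x": 0,"y": 0,"z": 0,"spin": 0.0},{"x": 0,"y": 0,"z": 0,"spin": 0.0}])

```text
time_s: 6.6
position: [0.474, 0.3625, 0.1742]
tcp_rot: [[0.212, 0.014, -0.977], [0.977, -0.012, 0.212], [-0.009, -1.0, -0.016]]
force: [-0.4, 0.1, 0.1]
opening: 0.355
```

>>> apply_moves(steps=[{"x": 0,"y": 0,"z": -2,"spin": 0.0},{"x": 0,"y": 0,"z": 0,"spin": 0.0},{"x": 0,"y": 0,"z": 0,"spin": 0.0},{"x": 0,"y": 0,"z": 0,"spin": 0.0}])

```text
time_s: 7.0
position: [0.474, 0.362, 0.1721]
tcp_rot: [[0.212, 0.013, -0.977], [0.977, -0.013, 0.212], [-0.01, -1.0, -0.016]]
force: [-0.3, -0.2, 1.7]
opening: 0.254
```

>>> apply_moves(steps=[{"x": 0,"y": 0,"z": 4,"spin": 0.0},{"x": 0,"y": 0,"z": 5,"spin": 0.0},{"x": 0,"y": 0,"z": 2,"spin": 0.0},{"x": 0,"y": 0,"z": 0,"spin": 0.0}])

```text
time_s: 7.4
position: [0.4731, 0.3619, 0.1828]
tcp_rot: [[0.212, 0.011, -0.977], [0.977, -0.013, 0.212], [-0.011, -1.0, -0.014]]
force: [0.2, 0.4, -2.0]
opening: 0.249
```

Run:
```python
from h import *
s=read_state(); print(s['position'],s['force'].round(1))
p,im=snap("side","pics/s1.png")
cv2.imwrite("pics/s1c.png",cv2.resize(im[220:440,140:330,::-1],None,fx=2.7,fy=2.7,interpolation=cv2.INTER_CUBIC))
```

```text
[0.47308842 0.36188444 0.18278286] [ 0.2  0.4 -2. ]
```

View pics/s1c.png

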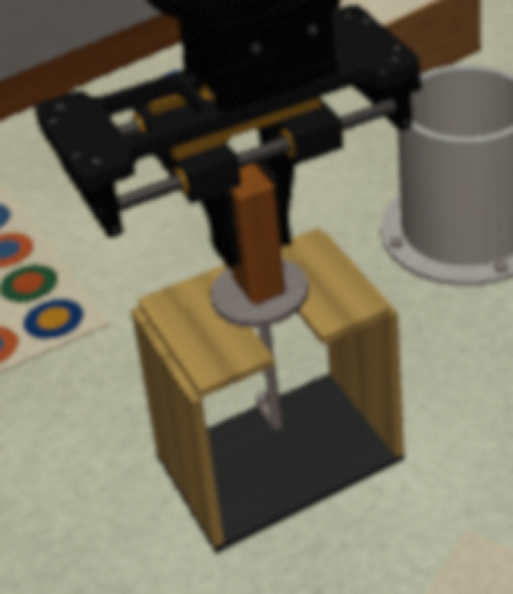

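>>> apply_moves(steps=[{"x": -8,"y": 2,"z": 0,"spin": 0.0},{"x": -8,"y": 2,"z": 0,"spin": 0.0},{"x": -8,"y": 1,"z": 0,"spin": 0.0},{"x": -2,"y": 0,"z": 0,"spin": 0.0},{"x": 0,"y": 0,"z": 10,"spin": 0.0},{"x": 0,"y": 0,"z": 20,"spin": 0.0},{"x": 0,"y": 0,"z": 20,"spin": 0.0},{"x": 0,"y": 0,"z": 25,"spin": 0.0},{"x": 0,"y": 0,"z": 25,"spin": 0.0},{"x": 0,"y": 0,"z": 20,"spin": 0.0},{"x": 0,"y": 0,"z": 12,"spin": 0.0}])

```text
time_s: 8.55
position: [0.4417, 0.3662, 0.3211]
tcp_rot: [[0.211, 0.007, -0.978], [0.977, -0.016, 0.211], [-0.014, -1.0, -0.011]]
force: [-0.3, -0.2, -1.7]
opening: 0.251
```

Run:
```python
from h import *
s=read_state(); print(s['position'],s['force'].round(1),s['tcp_rot'].round(3).tolist())
for c in ("side","scene"):
    p,im=snap(c,f"pics/{c}2.png")
```

```text
[0.44167592 0.36620896 0.32113453] [-0.3 -0.2 -1.7] [[0.211, 0.007, -0.978], [0.977, -0.016, 0.211], [-0.014, -1.0, -0.011]]
```

View pics/side2.png

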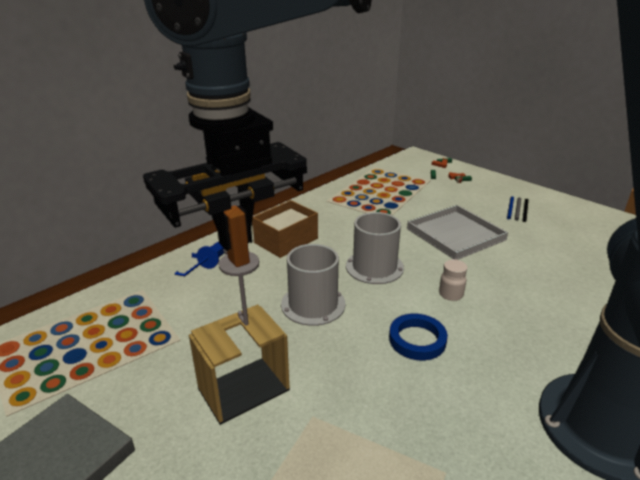

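View pics/scene2.png

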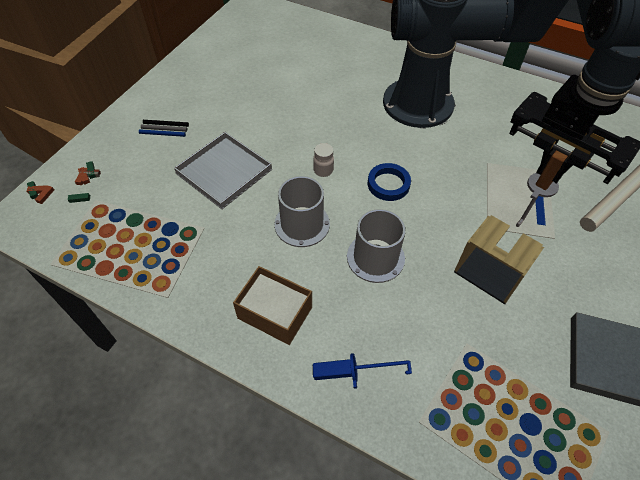

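Run:
```python
from h import *
s=read_state()
T=s['tcp_rot'];hx=-T[:,2];hz=-T[:,1];hy=np.cross(hz,hx);Rh=np.c_[hx,hy,hz]
pos=s['position']; 
# hook origin: tcp minus 0.042 along hz
O=pos-.042*hz
pts=np.array([[0,0,-.0],[0,0,-.105],[.02,0,-.105],[.02,0,-.095],[.037,0,.003],[0,0,.085]])
W=O+pts@Rh.T
import pickle;pickle.dump(0,open('/tmp/x','wb'))
for c,x0,y0 in (("side",190,190),("scene",480,130)):
    im=cv2.imread(f"pics/{c}2.png"); p=imaging.camera_params(c)
    uv=proj(p,W); print(c,uv.round(1).tolist())
    k=4.5
    a=cv2.resize(im[y0:y0+130,x0:x0+120],None,fx=k,fy=k,interpolation=cv2.INTER_CUBIC)
    for q in uv: cv2.circle(a,tuple(int(v) for v in ((q-[x0,y0]+.5)*k)),3,(0,255,0),-1)
    cv2.imwrite(f"pics/{c}2c.png",a)
```

```text
side [[238.4, 262.4], [244.7, 319.9], [238.9, 312.6], [238.3, 307.5], [227.0, 248.5], [232.4, 208.8]]
scene [[539.9, 186.6], [519.8, 220.3], [515.2, 226.3], [516.9, 223.4], [531.5, 197.2], [559.2, 154.3]]
```

View pics/side2c.png

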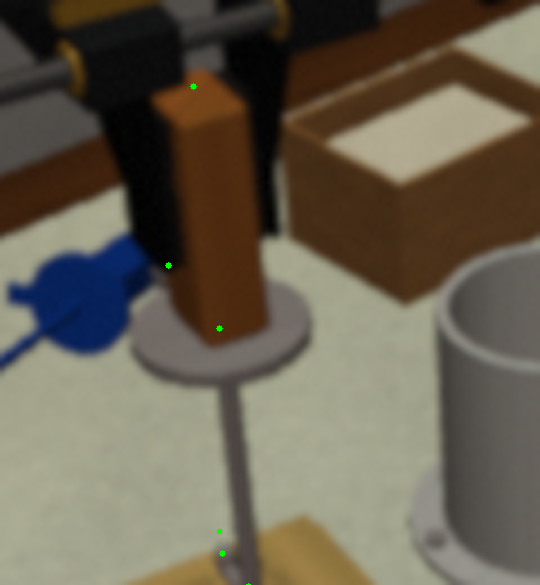

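View pics/scene2c.png

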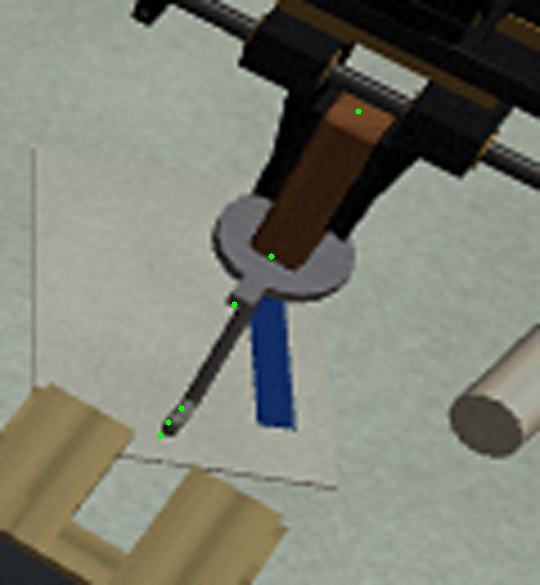

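```bash
cat > fit.py <<'E'
from h import *
from scipy.optimize import least_squares
def fit(obs,pos,T):
    # obs: list (cam, uv, hookpoint)
    hx=-T[:,2];hz=-T[:,1];hy=np.cross(hz,hx);Rh=np.c_[hx,hy,hz]
    P={c:imaging.camera_params(c) for c in ("side","scene")}
    def f(v):
        R=Rh@cv2.Rodrigues(np.array(v[3:6]))[0]; O=pos+Rh@np.array([v[0],v[1],v[2]])
        r=[proj(P[c],O+R@np.array(h))[0]-uv for c,uv,h in obs]
        return np.r_[np.ravel(r),np.array(v[3:6])*20]
    s=least_squares(f,[0,0,-.042,0,0,0]); return s.x,s.fun
E
python3 - <<'E'
from fit import *
s=read_state();T=s['tcp_rot']
A=lambda x,y:np.array([190+x/4.5-.5,190+y/4.5-.5]);B=lambda x,y:np.array([480+x/4.5-.5,130+y/4.5-.5])
obs=[("side",A(202,98),[0,0,.085]),("side",A(221,326),[0,0,.006]),("side",A(250,585),[0,0,-.105]),
("scene",B(362,116),[0,0,.085]),("scene",B(284,244),[0,0,.006]),("scene",B(182,409),[.02,0,-.095]),("scene",B(168,431),[.02,0,-.105])]
x,r=fit(obs,s['position'],T);print(x[:3].round(4),np.degrees(x[3:]).round(2));print(r.round(1))
E
```

```text
[-0.0044  0.0008 -0.0424] [ 0.1  -0.03  0.53]
[-0.9 -0.7  0.3 -1.1  0.4  2.5  0.7 -2.  -0.  -0.2 -1.5  2.1 -0.2  0.2
  0.  -0.   0.2]
```

>>> apply_moves(steps=[{"x": 6,"y": -18,"z": 1,"spin": 0.02},{"x": 9,"y": -28,"z": 0,"spin": 0.05},{"x": 10,"y": -30,"z": 0,"spin": 0.05},{"x": 10,"y": -30,"z": 0,"spin": 0.05},{"x": 10,"y": -30,"z": 0,"spin": 0.05},{"x": 10,"y": -30,"z": 0,"spin": 0.05},{"x": 10,"y": -30,"z": 0,"spin": 0.05},{"x": 10,"y": -30,"z": 0,"spin": 0.05},{"x": 7,"y": -20,"z": 0,"spin": 0.04},{"x": 3,"y": -10,"z": 0,"spin": 0.02},{"x": 0,"y": 0,"z": 0,"spin": 0.0},{"x": 0,"y": 0,"z": 0,"spin": 0.0}])

```text
time_s: 9.85
position: [0.524, 0.0996, 0.3151]
tcp_rot: [[-0.234, 0.002, -0.972], [0.972, -0.011, -0.234], [-0.012, -1.0, 0.001]]
force: [0.0, -0.2, -2.0]
opening: 0.251
```

>>> apply_moves(steps=[{"x": 2,"y": 7,"z": 0,"spin": -0.02},{"x": 1,"y": 4,"z": 0,"spin": -0.02},{"x": 0,"y": 0,"z": 0,"spin": 0.0}])

```text
time_s: 10.15
position: [0.5255, 0.1129, 0.3142]
tcp_rot: [[-0.194, -0.001, -0.981], [0.981, -0.011, -0.194], [-0.01, -1.0, 0.003]]
force: [-0.8, -0.1, -1.8]
opening: 0.256
```

Run:
```python
from h import *
s=read_state(); print(s['position'],s['force'].round(1),s['tcp_rot'].round(3).tolist())
for c in ("side","scene"):
    p,im=snap(c,f"pics/{c}3.png")
    pr=proj(p,[[.555,.1145,.12]])[0].astype(int); print(c,pr)
    x0,y0=pr-[70,100]; print(x0,y0)
    cv2.imwrite(f"pics/{c}3c.png",cv2.resize(im[y0:y0+170,x0:x0+140,::-1],None,fx=3.5,fy=3.5,interpolation=cv2.INTER_CUBIC))
```

```text
[0.52550651 0.11291481 0.31423589] [-0.8 -0.1 -1.8] [[-0.194, -0.001, -0.981], [0.981, -0.011, -0.194], [-0.01, -1.0, 0.003]]
side [311 256]
241 156
scene [381 228]
311 128
```

View pics/side3c.png

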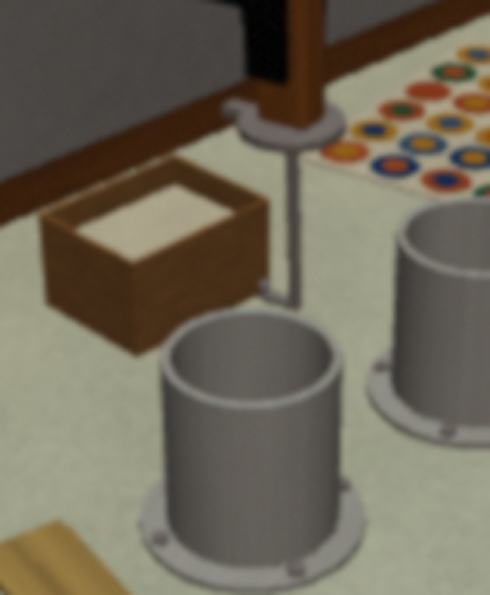

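View pics/scene3c.png

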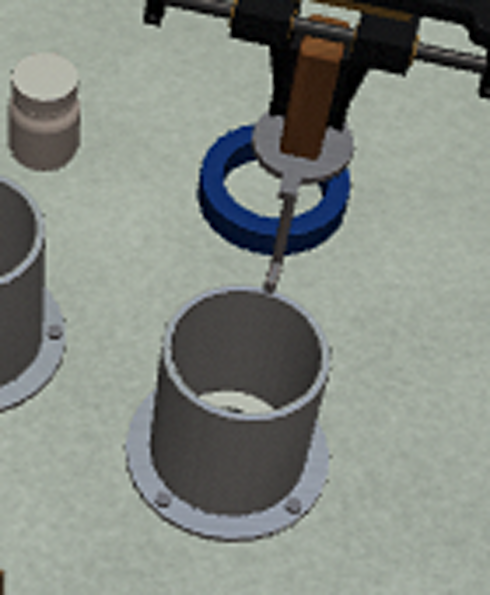

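Run:
```python
from fit import *
s=read_state();T=s['tcp_rot']
A=lambda x,y:np.array([241+x/3.5-.5,156+y/3.5-.5]);B=lambda x,y:np.array([311+x/3.5-.5,128+y/3.5-.5])
obs=[("side",A(291,119),[0,0,.006]),("side",A(293,303),[0,0,-.105]),("side",A(264,284),[.02,0,-.095]),
("scene",B(303,141),[0,0,.006]),("scene",B(275,265),[.02,0,-.095]),("scene",B(270,289),[.02,0,-.105])]
x,r=fit(obs,s['position'],T);print(x[:3].round(4),np.degrees(x[3:]).round(2));print(r.round(1))
P={c:imaging.camera_params(c) for c in ("side","scene")}
def g(v): return np.r_[proj(P["side"],[v[0],v[1],.12])[0]-A(252,358.5),proj(P["scene"],[v[0],v[1],.12])[0]-B(246.5,352.5)]
q=least_squares(g,[.555,.114]);print(q.x,q.fun)
hx=-T[:,2];hz=-T[:,1];hy=np.cross(hz,hx);Rh=np.c_[hx,hy,hz]
R=Rh@cv2.Rodrigues(x[3:6])[0]; O=s['position']+Rh@x[:3]
print('bend',O+R@[0,0,-.105],'tip',O+R@[.02,0,-.095])
```

```text
[-0.0029  0.0021 -0.0414] [ 0.59  1.84 -0.64]
[ 0.2 -0.4  1.3  0.4  0.7 -1.4  0.5 -0.4 -0.   3.5  0.9 -0.6  0.2  0.6
 -0.2]
[0.55407274 0.11348316] [-0.17379825 -1.2817807   0.67326579 -0.54591332]
bend [0.51856058 0.11277777 0.16797246] tip [0.53855389 0.1165162  0.17726179]
```

>>> apply_moves(steps=[{"x": 2,"y": -4,"z": 0,"spin": 0.0},{"x": 0,"y": 0,"z": -10,"spin": 0.0},{"x": 0,"y": 0,"z": -18,"spin": 0.0},{"x": 0,"y": 0,"z": -20,"spin": 0.0},{"x": 0,"y": 0,"z": -16,"spin": 0.0},{"x": 0,"y": 0,"z": -6,"spin": 0.0},{"x": 0,"y": 0,"z": 0,"spin": 0.0}])

```text
time_s: 10.95
position: [0.5271, 0.1074, 0.2402]
tcp_rot: [[-0.195, -0.0, -0.981], [0.981, -0.012, -0.195], [-0.011, -1.0, 0.003]]
force: [-0.3, -0.3, -1.1]
opening: 0.252
```

Run:
```python
from h import *
s=read_state(); print(s['position'],s['force'].round(1),s['tcp_rot'].round(3).tolist())
for c in ("side","scene"):
    p,im=snap(c,f"pics/{c}4.png")
    pr=proj(p,[[.555,.1145,.12]])[0].astype(int)
    x0,y0=pr-[70,100]; print(x0,y0)
    cv2.imwrite(f"pics/{c}4c.png",cv2.resize(im[y0:y0+170,x0:x0+140,::-1],None,fx=3.5,fy=3.5,interpolation=cv2.INTER_CUBIC))
```

```text
[0.52712227 0.10740554 0.24015789] [-0.3 -0.3 -1.1] [[-0.195, -0.0, -0.981], [0.981, -0.012, -0.195], [-0.011, -1.0, 0.003]]
241 156
311 128
```

View pics/side4c.png

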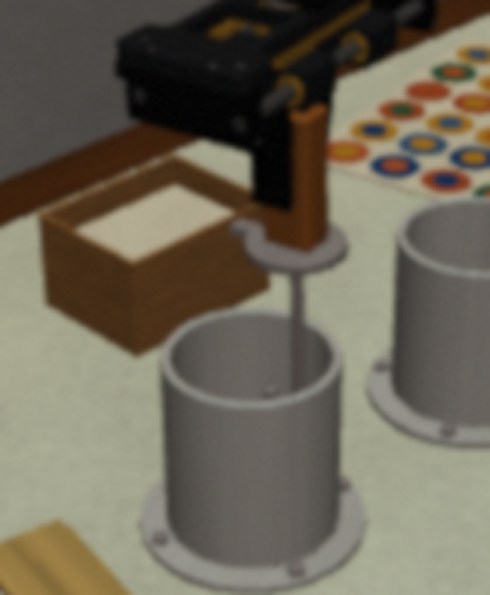

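View pics/scene4c.png

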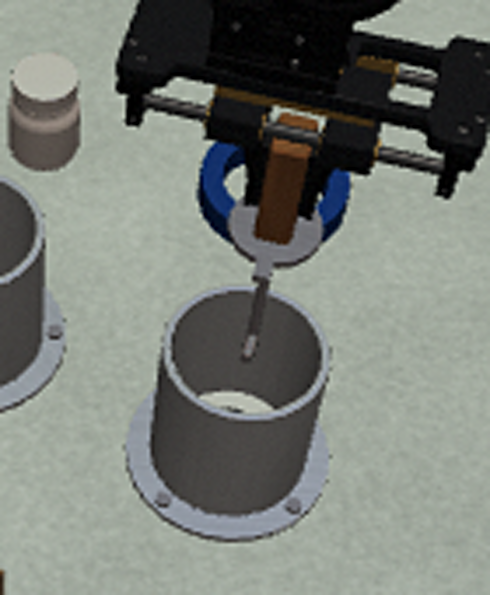

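>>> apply_moves(steps=[{"x": 0,"y": 0,"z": -10,"spin": 0.0},{"x": 0,"y": 0,"z": -16,"spin": 0.0},{"x": 0,"y": 0,"z": -16,"spin": 0.0},{"x": 0,"y": 0,"z": -8,"spin": 0.0},{"x": 0,"y": 0,"z": -4,"spin": 0.0},{"x": 0,"y": 0,"z": 0,"spin": 0.0}])

```text
time_s: 11.65
position: [0.5313, 0.1075, 0.1882]
tcp_rot: [[-0.195, 0.013, -0.981], [0.981, -0.012, -0.195], [-0.014, -1.0, -0.01]]
force: [0.2, -0.6, -2.1]
opening: 0.251
```

>>> apply_moves(steps=[{"x": -5,"y": -1,"z": 0,"spin": 0.0},{"x": -2,"y": 0,"z": -4,"spin": 0.0},{"x": 0,"y": 0,"z": -5,"spin": 0.0},{"x": 0,"y": 0,"z": -2,"spin": 0.0},{"x": 0,"y": 0,"z": 0,"spin": 0.0}])

```text
time_s: 12.15
position: [0.5249, 0.1064, 0.1783]
tcp_rot: [[-0.195, 0.017, -0.981], [0.981, -0.012, -0.195], [-0.015, -1.0, -0.014]]
force: [0.6, -0.4, -2.0]
opening: 0.252
```

Run:
```python
from h import *
s=read_state(); print(s['position'],s['force'].round(1),s['tcp_rot'].round(3).tolist())
p,im=snap("wrist","pics/w5.png")
for c in ("scene",):
    p,im=snap(c,f"pics/{c}5.png")
    pr=proj(p,[[.555,.1145,.12]])[0].astype(int)
    x0,y0=pr-[70,100]; print(x0,y0)
    cv2.imwrite(f"pics/{c}5c.png",cv2.resize(im[y0:y0+170,x0:x0+140,::-1],None,fx=3.5,fy=3.5,interpolation=cv2.INTER_CUBIC))
```

```text
[0.52489214 0.10644784 0.17831915] [ 0.6 -0.4 -2. ] [[-0.195, 0.017, -0.981], [0.981, -0.012, -0.195], [-0.015, -1.0, -0.014]]
311 128
```

View pics/w5.png

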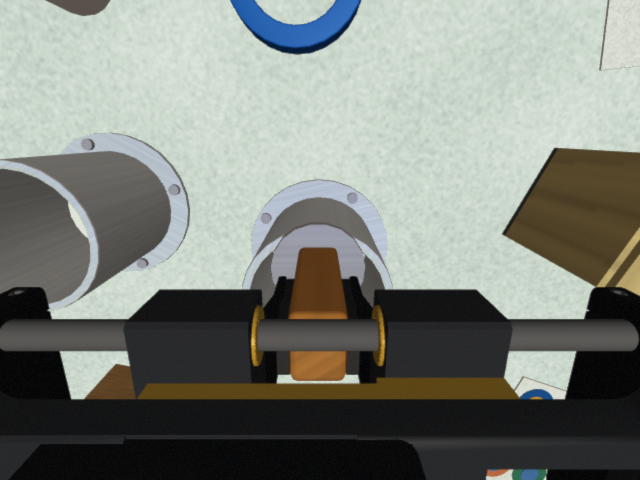

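View pics/scene5c.png

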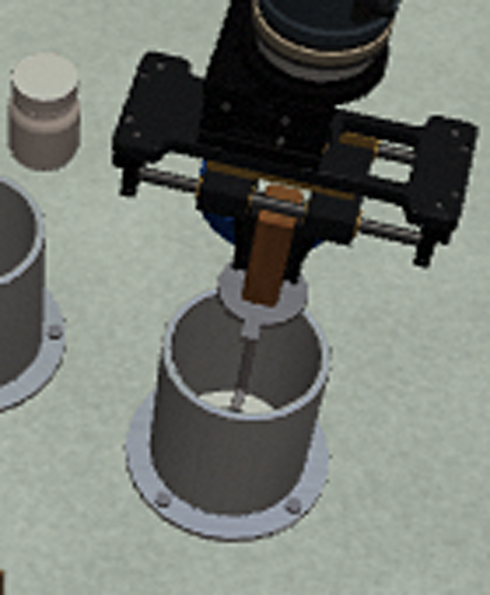

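>>> apply_moves(steps=[{"x": 5,"y": 1,"z": 0,"spin": 0.0},{"x": 6,"y": 1,"z": 0,"spin": 0.0},{"x": 6,"y": 1,"z": 0,"spin": 0.0},{"x": 2,"y": 1,"z": 0,"spin": 0.0},{"x": 0,"y": 0,"z": 0,"spin": 0.0}])

```text
time_s: 12.75
position: [0.5472, 0.1109, 0.179]
tcp_rot: [[-0.195, 0.02, -0.981], [0.981, -0.011, -0.195], [-0.015, -1.0, -0.017]]
force: [-0.6, 0.1, -2.0]
opening: 0.253
```

Run:
```python
from h import *
s=read_state(); print(s['position'],s['force'].round(1),s['tcp_rot'].round(3).tolist())
for c in ("scene",):
    p,im=snap(c,f"pics/{c}6.png")
    pr=proj(p,[[.555,.1145,.12]])[0].astype(int)
    x0,y0=pr-[50,50]; print(x0,y0)
    cv2.imwrite(f"pics/{c}6c.png",cv2.resize(im[y0:y0+100,x0:x0+100,::-1],None,fx=6,fy=6,interpolation=cv2.INTER_CUBIC))
```

```text
[0.54723136 0.11086777 0.17896131] [-0.6  0.1 -2. ] [[-0.195, 0.02, -0.981], [0.981, -0.011, -0.195], [-0.015, -1.0, -0.017]]
331 178
```

View pics/scene6c.png

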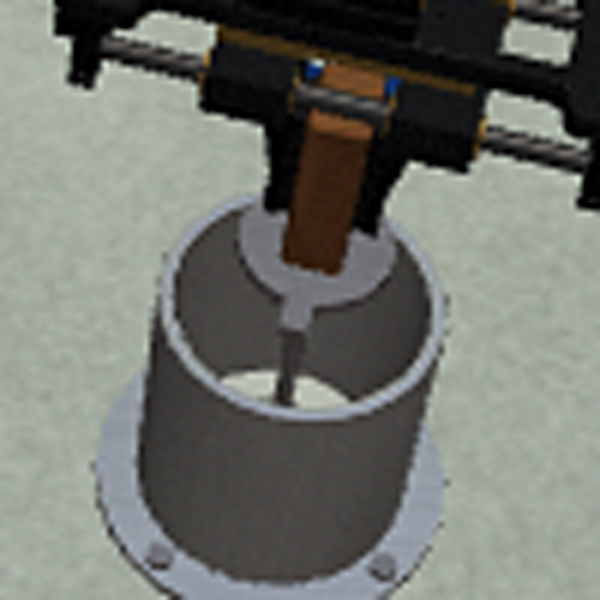

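>>> apply_moves(steps=[{"x": 0,"y": 0,"z": 4,"spin": 0.0},{"x": 0,"y": 0,"z": 5,"spin": 0.0},{"x": 0,"y": 0,"z": 5,"spin": 0.0},{"x": 0,"y": 0,"z": 5,"spin": 0.0},{"x": 0,"y": 0,"z": 5,"spin": 0.0},{"x": 0,"y": 0,"z": 0,"spin": 0.0}])

```text
time_s: 13.4
position: [0.5452, 0.1108, 0.2044]
tcp_rot: [[-0.195, 0.016, -0.981], [0.981, -0.012, -0.195], [-0.015, -1.0, -0.013]]
force: [-0.2, -0.1, -4.9]
opening: 0.253
```

Run:
```python
from h import *
s=read_state(); print(s['position'],s['force'].round(1),s['tcp_rot'].round(3).tolist())
for c in ("scene",):
    p,im=snap(c,f"pics/{c}7.png")
    pr=proj(p,[[.555,.1145,.12]])[0].astype(int)
    x0,y0=pr-[50,50]
    cv2.imwrite(f"pics/{c}7c.png",cv2.resize(im[y0:y0+100,x0:x0+100,::-1],None,fx=6,fy=6,interpolation=cv2.INTER_CUBIC))
```

```text
[0.54515608 0.11075261 0.20436414] [-0.2 -0.1 -4.9] [[-0.195, 0.016, -0.981], [0.981, -0.012, -0.195], [-0.015, -1.0, -0.013]]
```

View pics/scene7c.png

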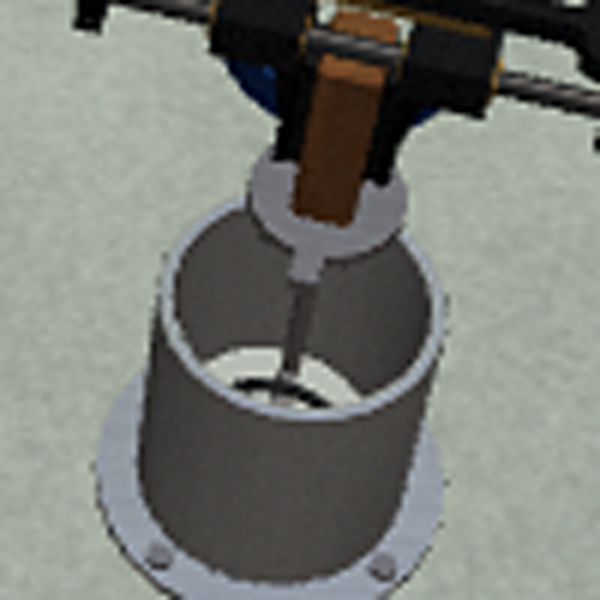

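>>> apply_moves(steps=[{"x": 1,"y": 0,"z": 6,"spin": 0.0},{"x": 0,"y": 0,"z": 8,"spin": 0.0},{"x": 0,"y": 0,"z": 8,"spin": 0.0},{"x": 0,"y": 0,"z": 8,"spin": 0.0},{"x": 0,"y": 0,"z": 8,"spin": 0.0},{"x": 0,"y": 0,"z": 8,"spin": 0.0},{"x": 0,"y": 0,"z": 6,"spin": 0.0}])

```text
time_s: 14.15
position: [0.5449, 0.1108, 0.2595]
tcp_rot: [[-0.195, 0.013, -0.981], [0.981, -0.012, -0.195], [-0.014, -1.0, -0.01]]
force: [0.5, -0.5, -5.3]
opening: 0.248
```

>>> apply_moves(steps=[{"x": 0,"y": 0,"z": 8,"spin": 0.0},{"x": 0,"y": 0,"z": 9,"spin": 0.0},{"x": 0,"y": 0,"z": 9,"spin": 0.0},{"x": 0,"y": 0,"z": 9,"spin": 0.0},{"x": 0,"y": 0,"z": 9,"spin": 0.0},{"x": 0,"y": 0,"z": 9,"spin": 0.0},{"x": 0,"y": 0,"z": 9,"spin": 0.0},{"x": 0,"y": 0,"z": 6,"spin": 0.0},{"x": 0,"y": 0,"z": 4,"spin": 0.0},{"x": 0,"y": 0,"z": 0,"spin": 0.0}])

```text
time_s: 15.15
position: [0.5449, 0.1108, 0.3395]
tcp_rot: [[-0.195, 0.015, -0.981], [0.981, -0.012, -0.195], [-0.014, -1.0, -0.013]]
force: [0.4, -0.3, -4.6]
opening: 0.253
```

Run:
```python
from h import *
s=read_state(); print(s['position'],s['force'].round(1),s['tcp_rot'].round(3).tolist(),s['joint_positions'].round(1))
for c in ("scene","side"):
    p,im=snap(c,f"pics/{c}8.png")
    for d in spotter.cut_out("plug",c)[:3]: print(c,d['score'],d['rect'])
    for d in spotter.cut_out("tray",c)[:1]:
        print(d['rect']); cs,_=cv2.findContours(d['mask'].astype(np.uint8),0,2); k=max(cs,key=cv2.contourArea); print(cv2.boxPoints(cv2.minAreaRect(k)).tolist(), cv2.approxPolyDP(k,6,True).reshape(-1,2).tolist())
```

```text
[0.54488535 0.11078497 0.33946972] [ 0.4 -0.3 -4.6] [[-0.195, 0.015, -0.981], [0.981, -0.012, -0.195], [-0.014, -1.0, -0.013]] [   0.3   18.2   84.3   -0.7   76.7 -100.7]
scene 0.66 [363.6, 201.1, 34.6, 32.1]
[175.2, 133.3, 95.1, 73.2]
[[171.97561645507812, 168.2195281982422], [234.29269409179688, 118.36585998535156], [274.0975646972656, 168.12196350097656], [211.78048706054688, 217.9756317138672]] [[226, 132], [174, 168], [222, 208], [271, 166]]
side 0.61 [294.4, 222.5, 38.5, 34.4]
[404.0, 208.3, 100.9, 50.7]
[[401.8222351074219, 230.38470458984375], [426.0628967285156, 186.44851684570312], [508.8067321777344, 232.10028076171875], [484.5660705566406, 276.0364685058594]] [[407, 221], [410, 231], [455, 258], [507, 234], [458, 205]]
```

View pics/scene8.png

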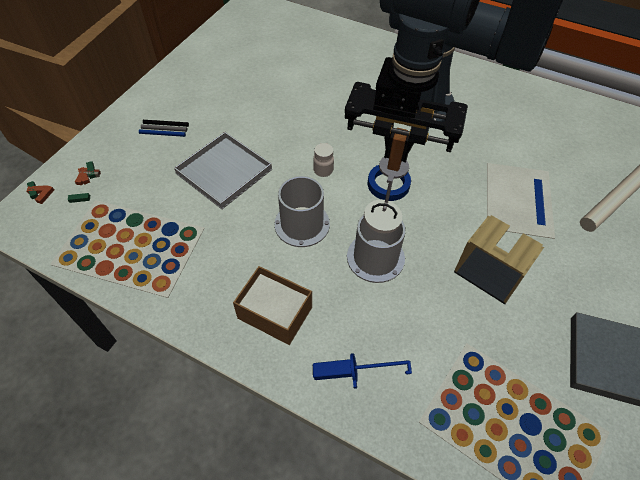

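View pics/side8.png

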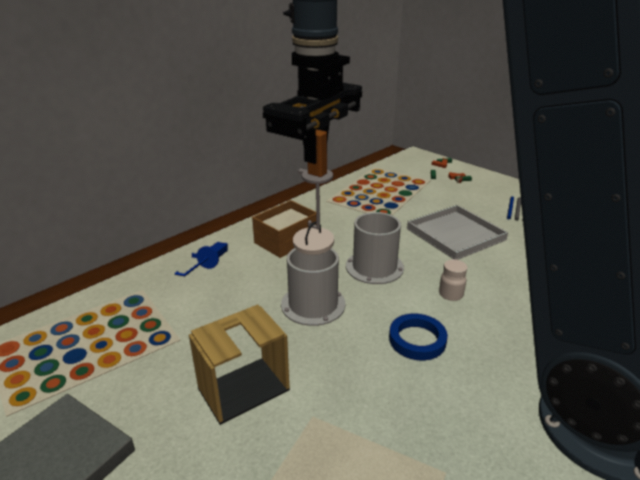

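>>> apply_moves(steps=[{"x": 0,"y": -3,"z": 6,"spin": 0.0},{"x": 0,"y": -6,"z": 6,"spin": 0.0},{"x": -1,"y": -10,"z": 3,"spin": 0.0},{"x": -1,"y": -14,"z": 0,"spin": 0.0},{"x": -2,"y": -17,"z": 0,"spin": 0.0},{"x": -2,"y": -20,"z": 0,"spin": 0.0},{"x": -2,"y": -20,"z": 0,"spin": 0.0},{"x": -2,"y": -20,"z": 0,"spin": 0.0},{"x": -2,"y": -20,"z": 0,"spin": 0.0},{"x": -2,"y": -20,"z": 0,"spin": 0.0},{"x": -2,"y": -20,"z": 0,"spin": 0.0},{"x": -2,"y": -20,"z": 0,"spin": 0.0}])

```text
time_s: 16.65
position: [0.5226, -0.0952, 0.3553]
tcp_rot: [[-0.194, 0.013, -0.981], [0.981, -0.016, -0.194], [-0.018, -1.0, -0.009]]
force: [0.3, -0.4, -4.2]
opening: 0.256
```

>>> apply_moves(steps=[{"x": -2,"y": -20,"z": 0,"spin": 0.0},{"x": -2,"y": -20,"z": 0,"spin": 0.0},{"x": -2,"y": -20,"z": 0,"spin": 0.0},{"x": -2,"y": -20,"z": 0,"spin": 0.0},{"x": -2,"y": -20,"z": 0,"spin": 0.0},{"x": -2,"y": -20,"z": 0,"spin": 0.0},{"x": -2,"y": -20,"z": 0,"spin": 0.0},{"x": -2,"y": -20,"z": 0,"spin": 0.0},{"x": -2,"y": -18,"z": 0,"spin": 0.0},{"x": -2,"y": -14,"z": 0,"spin": 0.0},{"x": -1,"y": -9,"z": 0,"spin": 0.0},{"x": 0,"y": -5,"z": 0,"spin": 0.0}])

```text
time_s: 17.85
position: [0.49, -0.3251, 0.3559]
tcp_rot: [[-0.18, 0.009, -0.984], [0.983, -0.022, -0.18], [-0.023, -1.0, -0.004]]
force: [-0.6, 0.2, -4.5]
opening: 0.255
```

Run:
```python
from h import *
s=read_state(); print(s['position'],s['force'].round(1),s['tcp_rot'].round(3).tolist(),s['joint_positions'].round(1))
for c in ("scene",):
    p,im=snap(c,f"pics/{c}9.png")
```

```text
[ 0.48997987 -0.32509437  0.35588677] [-0.6  0.2 -4.5] [[-0.18, 0.009, -0.984], [0.983, -0.022, -0.18], [-0.023, -1.0, -0.004]] [ -44.2   20.1   78.7   -0.6   79.9 -144.4]
```

View pics/scene9.png

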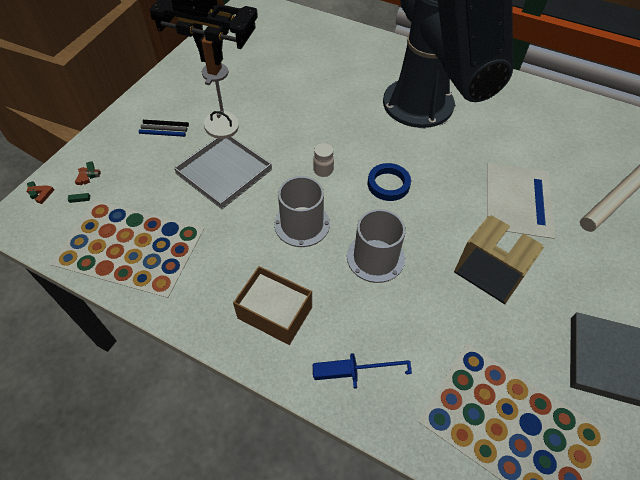

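>>> apply_moves(steps=[{"x": 3,"y": -9,"z": -5,"spin": 0.0},{"x": 3,"y": -8,"z": -10,"spin": 0.0},{"x": 0,"y": 0,"z": -15,"spin": 0.0},{"x": 0,"y": 0,"z": -17,"spin": 0.0},{"x": 0,"y": 0,"z": -17,"spin": 0.0},{"x": 0,"y": 0,"z": -17,"spin": 0.0},{"x": 0,"y": 0,"z": -15,"spin": 0.0},{"x": 0,"y": 0,"z": -12,"spin": 0.0},{"x": 0,"y": 0,"z": -8,"spin": 0.0},{"x": 0,"y": 0,"z": -5,"spin": 0.0},{"x": 0,"y": 0,"z": 0,"spin": 0.0}])

```text
time_s: 19.0
position: [0.4996, -0.3414, 0.2239]
tcp_rot: [[-0.186, 0.008, -0.982], [0.982, -0.019, -0.187], [-0.02, -1.0, -0.004]]
force: [-0.4, 0.1, -4.7]
opening: 0.253
```

Run:
```python
from h import *
s=read_state(); print(s['position'],s['force'].round(1),s['tcp_rot'].round(3).tolist(),s['joint_positions'].round(1))
for c in ("scene","side"):
    p,im=snap(c,f"pics/{c}10.png")
    x0,y0=(150,60) if c=="scene" else (390,110)
    cv2.imwrite(f"pics/{c}10c.png",cv2.resize(im[y0:y0+160,x0:x0+150,::-1],None,fx=3.5,fy=3.5,interpolation=cv2.INTER_CUBIC))
```

```text
[ 0.49962575 -0.34137871  0.22391475] [-0.4  0.1 -4.7] [[-0.186, 0.008, -0.982], [0.982, -0.019, -0.187], [-0.02, -1.0, -0.004]] [ -44.7   28.7   86.2   -0.5   64.  -145.2]
```

View pics/scene10c.png

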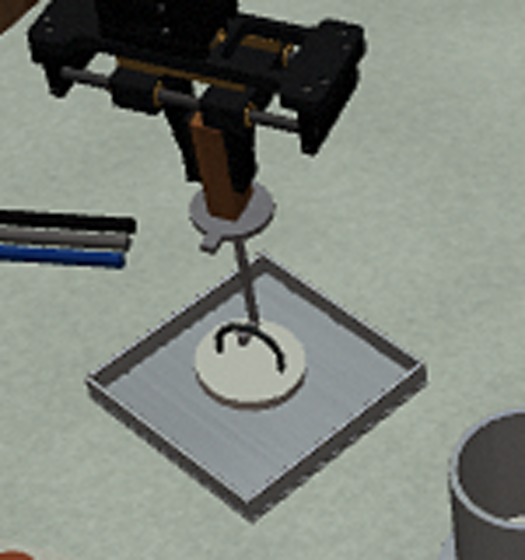

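View pics/side10c.png

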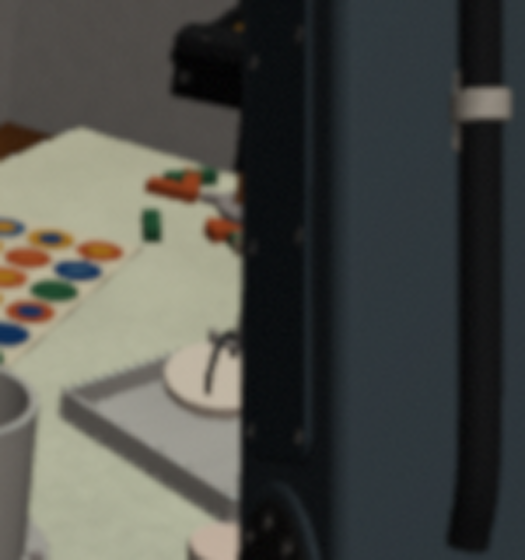

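>>> apply_moves(steps=[{"x": 0,"y": 0,"z": -5,"spin": 0.0},{"x": 0,"y": 0,"z": -6,"spin": 0.0},{"x": 0,"y": 0,"z": -6,"spin": 0.0},{"x": 0,"y": 0,"z": -4,"spin": 0.0},{"x": 0,"y": 0,"z": -3,"spin": 0.0},{"x": 0,"y": 0,"z": -2,"spin": 0.0},{"x": 0,"y": 0,"z": 0,"spin": 0.0}])

```text
time_s: 19.8
position: [0.5011, -0.3431, 0.1992]
tcp_rot: [[-0.186, 0.013, -0.982], [0.982, -0.024, -0.186], [-0.026, -1.0, -0.008]]
force: [-0.6, 0.9, -4.2]
opening: 0.253
```

>>> apply_moves(steps=[{"x": 0,"y": 0,"z": -2,"spin": 0.0},{"x": 0,"y": 0,"z": -2,"spin": 0.0},{"x": 0,"y": 0,"z": -2,"spin": 0.0},{"x": 0,"y": 0,"z": -2,"spin": 0.0},{"x": 0,"y": 0,"z": -2,"spin": 0.0},{"x": 0,"y": 0,"z": -2,"spin": 0.0},{"x": 0,"y": 0,"z": 0,"spin": 0.0}])

```text
time_s: 20.5
position: [0.5023, -0.3443, 0.1878]
tcp_rot: [[-0.186, 0.016, -0.982], [0.982, -0.028, -0.186], [-0.03, -0.999, -0.011]]
force: [0.3, 0.3, -1.9]
opening: 0.251
```

>>> apply_moves(steps=[{"x": 0,"y": 0,"z": -3,"spin": 0.0},{"x": 0,"y": 0,"z": -4,"spin": 0.0},{"x": -1,"y": 1,"z": -3,"spin": 0.0},{"x": 0,"y": 0,"z": 0,"spin": 0.0}])

```text
time_s: 20.9
position: [0.5016, -0.3436, 0.1776]
tcp_rot: [[-0.186, 0.017, -0.982], [0.982, -0.029, -0.186], [-0.031, -0.999, -0.012]]
force: [0.6, -0.2, -1.2]
opening: 0.255
```

Run:
```python
from h import *
s=read_state(); print(s['position'],s['force'].round(1),s['tcp_rot'].round(3).tolist(),s['joint_positions'].round(1))
for c in ("scene","side"):
    p,im=snap(c,f"pics/{c}11.png")
    x0,y0=(170,100) if c=="scene" else (390,160)
    cv2.imwrite(f"pics/{c}11c.png",cv2.resize(im[y0:y0+110,x0:x0+110,::-1],None,fx=5,fy=5,interpolation=cv2.INTER_CUBIC))
```

```text
[ 0.50157063 -0.34359662  0.17764847] [ 0.6 -0.2 -1.2] [[-0.186, 0.017, -0.982], [0.982, -0.029, -0.186], [-0.031, -0.999, -0.012]] [ -44.7   31.9   88.9   -0.5   57.3 -145.1]
```

View pics/scene11c.png

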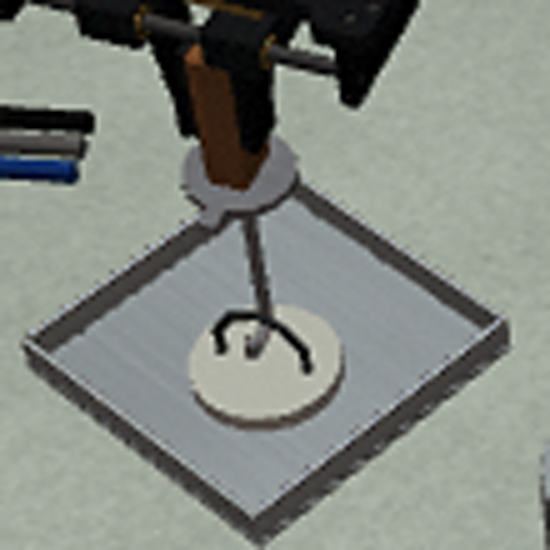

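View pics/side11c.png

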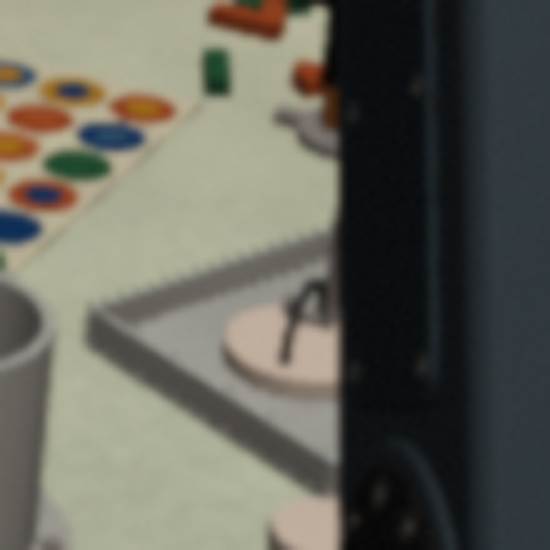

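Run:
```python
from h import *
p=imaging.camera_params("scene")
A=onz(p,(170+221/5-.5,100+352/5-.5),.016);B=onz(p,(170+307/5-.5,100+371/5-.5),.016)
print(A,B,np.hypot(*(A-B)[:2]),(A+B)/2,np.degrees(np.arctan2(*(B-A)[1::-1])))
s=read_state();T=s['tcp_rot'];hz=-T[:,1];hx=-T[:,2]
print('bend',s['position']-.147*hz-.0044*hx,'tip',s['position']-.137*hz+.0156*hx)
print(proj(p,[s['position']-.137*hz+.0156*hx,s['position']-.147*hz-.0044*hx]),)
```

```text
[ 0.51587198 -0.36896376  0.016     ] [ 0.50577889 -0.32194932  0.016     ] 0.0480856331870158 [ 0.51082544 -0.34545654  0.016     ] 102.11638490872997
bend [ 0.50031422 -0.34912512  0.03113351] tip [ 0.51977899 -0.34510154  0.04137722]
[[218.90698794 167.43990504]
 [222.48846708 164.67471721]]
```

>>> apply_moves(steps=[{"x": -4,"y": -1,"z": 0,"spin": 0.0},{"x": -6,"y": -1,"z": 0,"spin": 0.0},{"x": -6,"y": -1,"z": 0,"spin": 0.0},{"x": -6,"y": -1,"z": 0,"spin": 0.0},{"x": -6,"y": -1,"z": 0,"spin": 0.0},{"x": -5,"y": -1,"z": 0,"spin": 0.0},{"x": 0,"y": 0,"z": 0,"spin": 0.0}])

```text
time_s: 21.7
position: [0.4655, -0.3508, 0.1787]
tcp_rot: [[-0.185, 0.018, -0.982], [0.982, -0.03, -0.186], [-0.033, -0.999, -0.012]]
force: [-0.3, 0.8, -2.5]
opening: 0.253
```

Run:
```python
from h import *
s=read_state(); print(s['position'],s['force'].round(1),s['tcp_rot'].round(3).tolist(),s['joint_positions'].round(1))
for c in ("scene",):
    p,im=snap(c,f"pics/{c}12.png")
    x0,y0=(170,100) if c=="scene" else (390,160)
    cv2.imwrite(f"pics/{c}12c.png",cv2.resize(im[y0:y0+110,x0:x0+110,::-1],None,fx=5,fy=5,interpolation=cv2.INTER_CUBIC))
```

```text
[ 0.46548708 -0.35079105  0.17870189] [-0.3  0.8 -2.5] [[-0.185, 0.018, -0.982], [0.982, -0.03, -0.186], [-0.033, -0.999, -0.012]] [ -47.8   30.    92.6   -0.5   55.4 -148.2]
```

View pics/scene12c.png

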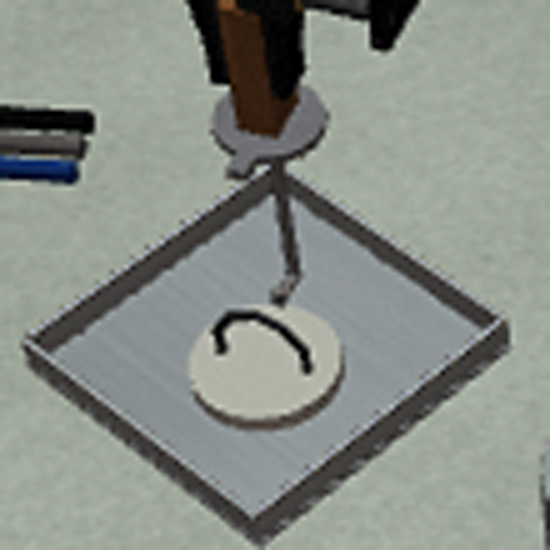

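>>> apply_moves(steps=[{"x": 0,"y": 0,"z": 8,"spin": 0.0},{"x": 0,"y": 0,"z": 18,"spin": 0.0},{"x": 0,"y": 0,"z": 25,"spin": 0.0},{"x": 0,"y": 0,"z": 30,"spin": 0.0},{"x": 0,"y": 10,"z": 30,"spin": 0.0},{"x": 0,"y": 20,"z": 25,"spin": 0.0},{"x": 0,"y": 30,"z": 15,"spin": -0.03},{"x": 0,"y": 35,"z": 5,"spin": -0.03},{"x": 0,"y": 35,"z": 0,"spin": -0.03},{"x": 0,"y": 35,"z": 0,"spin": -0.03},{"x": 0,"y": 35,"z": 0,"spin": -0.03},{"x": 0,"y": 35,"z": 0,"spin": -0.03}])

```text
time_s: 22.95
position: [0.4684, -0.1121, 0.349]
tcp_rot: [[0.006, 0.026, -1.0], [0.999, -0.042, 0.005], [-0.042, -0.999, -0.026]]
force: [0.0, 0.7, -1.8]
opening: 0.254
```

>>> apply_moves(steps=[{"x": 0,"y": 35,"z": 0,"spin": -0.03},{"x": 0,"y": 35,"z": 0,"spin": -0.03},{"x": 0,"y": 35,"z": 0,"spin": -0.03},{"x": 0,"y": 35,"z": 0,"spin": -0.03},{"x": 0,"y": 35,"z": 0,"spin": -0.03},{"x": 0,"y": 35,"z": 0,"spin": -0.03},{"x": 0,"y": 35,"z": 0,"spin": -0.02},{"x": 0,"y": 35,"z": 0,"spin": -0.02},{"x": 0,"y": 30,"z": 0,"spin": 0.0},{"x": 0,"y": 15,"z": 0,"spin": 0.0},{"x": 0,"y": 0,"z": 0,"spin": 0.0}])

```text
time_s: 24.05
position: [0.4666, 0.234, 0.358]
tcp_rot: [[0.225, 0.032, -0.974], [0.974, -0.045, 0.223], [-0.036, -0.998, -0.041]]
force: [0.4, -0.8, -2.0]
opening: 0.254
```

>>> apply_moves(steps=[{"x": -2,"y": 15,"z": 0,"spin": 0.0},{"x": -3,"y": 28,"z": 0,"spin": 0.0},{"x": -3,"y": 30,"z": 0,"spin": 0.0},{"x": -3,"y": 28,"z": 0,"spin": 0.0},{"x": -3,"y": 20,"z": 0,"spin": 0.0},{"x": -1,"y": 6,"z": 0,"spin": 0.0},{"x": 0,"y": 0,"z": 0,"spin": 0.0},{"x": 0,"y": 0,"z": 0,"spin": 0.0}])

```text
time_s: 24.85
position: [0.4522, 0.3584, 0.3609]
tcp_rot: [[0.229, 0.035, -0.973], [0.973, -0.05, 0.227], [-0.04, -0.998, -0.046]]
force: [-0.7, -0.2, -1.7]
opening: 0.251
```

```bash
cat > look.py <<'E'
from h import *
import sys
n=sys.argv[1]
s=read_state(); print(s['position'],s['force'].round(1),s['tcp_rot'].round(3).tolist(),s['joint_positions'].round(1))
for c in ("scene","side"):
    p,im=snap(c,f"pics/{c}{n}.png")
    x0,y0=(440,140) if c=="scene" else (150,240)
    cv2.imwrite(f"pics/{c}{n}c.png",cv2.resize(im[y0:y0+170,x0:x0+150,::-1],None,fx=3.5,fy=3.5,interpolation=cv2.INTER_CUBIC))
T=s['tcp_rot'];hz=-T[:,1];hx=-T[:,2];pos=s['position']
print('org',(pos-.0424*hz-.0044*hx).round(4),'bend',(pos-.147*hz-.0044*hx).round(4))
E
python3 look.py 13
```

```text
[0.45218025 0.35838339 0.36085582] [-0.7 -0.2 -1.7] [[0.229, 0.035, -0.973], [0.973, -0.05, 0.227], [-0.04, -0.998, -0.046]] [ 29.1  19.6  78.9  -3.5  81.2 -47.2]
org [0.4494 0.3573 0.3183] bend [0.4531 0.3521 0.2139]
```

View pics/scene13c.png

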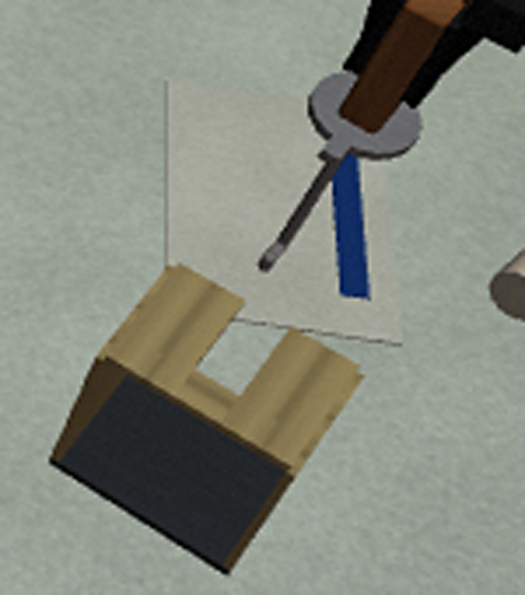

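View pics/side13c.png

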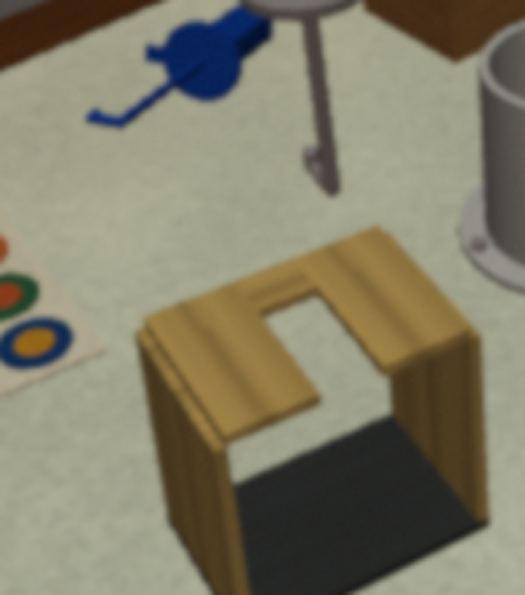

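Run:
```python
from h import *
p=imaging.camera_params("scene");q=imaging.camera_params("side")
for c in [(245,300),(290,328),(240,397),(197,370)]: print(onz(p,(440+c[0]/3.5-.5,140+c[1]/3.5-.5),.13).round(4))
print('side, open end then closed')
for c in [(320,400),(387,368),(317,294),(260,315)]: print(onz(q,(150+c[0]/3.5-.5,240+c[1]/3.5-.5),.13).round(4))
```

```text
[0.427  0.3532 0.13  ]
[0.4348 0.3828 0.13  ]
[0.4976 0.37   0.13  ]
[0.4909 0.3422 0.13  ]
side, open end then closed
[0.4304 0.3867 0.13  ]
[0.4251 0.3539 0.13  ]
[0.4864 0.345  0.13  ]
[0.4934 0.3721 0.13  ]
```

>>> apply_moves(steps=[{"x": -2,"y": 7,"z": 0,"spin": 0.015},{"x": -1,"y": 4,"z": 0,"spin": 0.015},{"x": 0,"y": 0,"z": -10,"spin": 0.0},{"x": 0,"y": 0,"z": -20,"spin": 0.0},{"x": 0,"y": 0,"z": -15,"spin": 0.0},{"x": 0,"y": 0,"z": -5,"spin": 0.0},{"x": 0,"y": 0,"z": 0,"spin": 0.0}])

```text
time_s: 25.65
position: [0.4493, 0.3678, 0.3079]
tcp_rot: [[0.2, 0.037, -0.979], [0.979, -0.049, 0.198], [-0.041, -0.998, -0.046]]
force: [-0.6, -0.1, -1.9]
opening: 0.251
```

```bash
python3 look.py 14
```

```text
[0.44930173 0.36784726 0.30794186] [-0.6 -0.1 -1.9] [[0.2, 0.037, -0.979], [0.979, -0.049, 0.198], [-0.041, -0.998, -0.046]] [ 30.1  22.3  83.   -3.6  74.3 -47.4]
org [0.4466 0.3666 0.2654] bend [0.4504 0.3615 0.161 ]
```

View pics/scene14c.png

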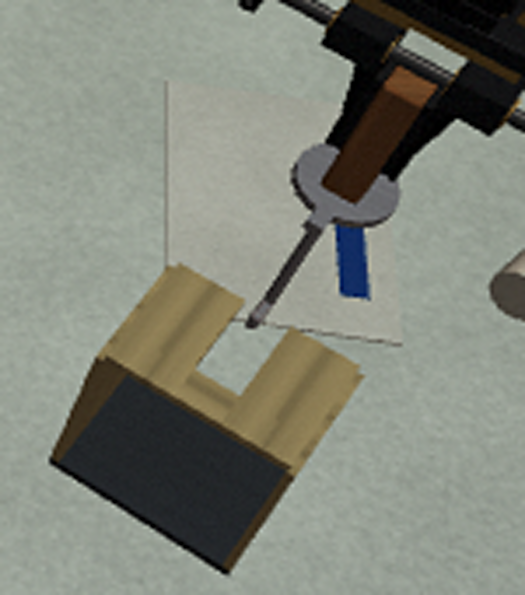

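View pics/side14c.png

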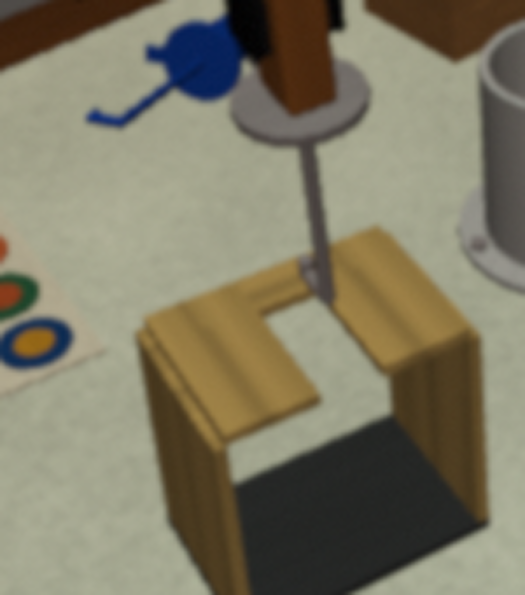

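>>> apply_moves(steps=[{"x": 0,"y": 3,"z": -5,"spin": 0.0},{"x": 0,"y": 0,"z": -12,"spin": 0.0},{"x": 0,"y": 0,"z": -14,"spin": 0.0},{"x": 0,"y": 0,"z": -10,"spin": 0.0},{"x": 0,"y": 0,"z": -5,"spin": 0.0},{"x": 0,"y": 0,"z": 0,"spin": 0.0}])

```text
time_s: 26.35
position: [0.451, 0.3723, 0.2618]
tcp_rot: [[0.2, 0.043, -0.979], [0.979, -0.045, 0.198], [-0.036, -0.998, -0.052]]
force: [-0.2, -0.0, -1.7]
opening: 0.252
```

```bash
python3 look.py 15
```

```text
[0.45102344 0.37233576 0.26184032] [-0.2 -0.  -1.7] [[0.2, 0.043, -0.979], [0.979, -0.045, 0.198], [-0.036, -0.998, -0.052]] [ 30.4  25.1  86.1  -3.8  68.  -46.7]
org [0.4486 0.3713 0.2193] bend [0.4531 0.3665 0.1149]
```

View pics/scene15c.png

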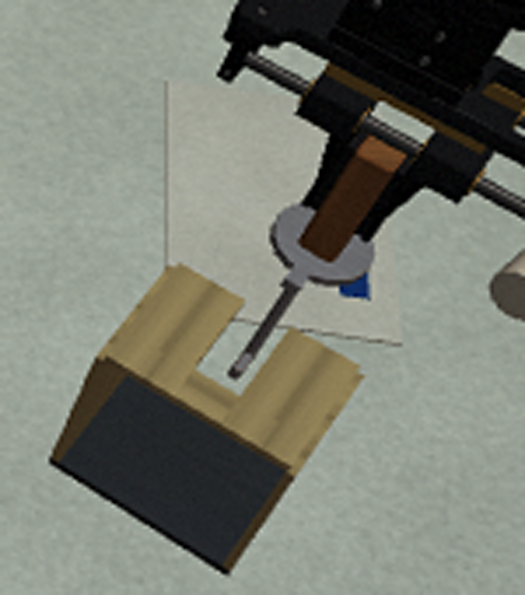

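View pics/side15c.png

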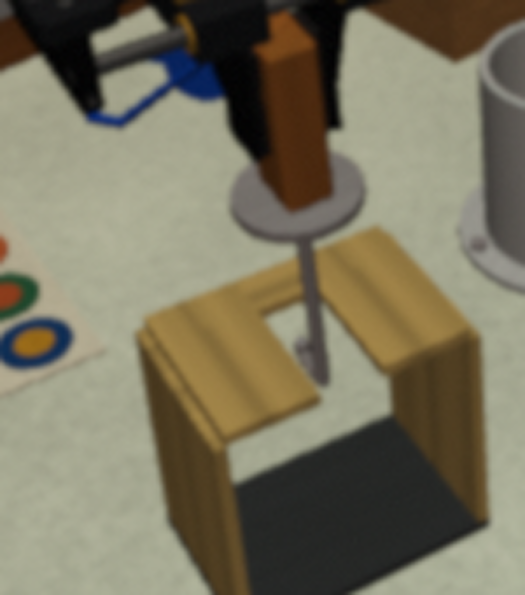

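>>> apply_moves(steps=[{"x": -2,"y": -1,"z": -8,"spin": 0.0},{"x": 0,"y": -1,"z": -14,"spin": 0.0},{"x": 0,"y": -1,"z": -16,"spin": 0.0},{"x": 0,"y": 0,"z": -14,"spin": 0.0},{"x": 0,"y": 0,"z": -12,"spin": 0.0},{"x": 0,"y": 0,"z": -6,"spin": 0.0},{"x": 0,"y": 0,"z": 0,"spin": 0.0}])

```text
time_s: 27.15
position: [0.4508, 0.3704, 0.1921]
tcp_rot: [[0.2, 0.052, -0.978], [0.979, -0.041, 0.198], [-0.03, -0.998, -0.059]]
force: [0.8, -0.1, -1.5]
opening: 0.251
```

```bash
python3 look.py 16
```

```text
[0.45075882 0.370362   0.19210172] [ 0.8 -0.1 -1.5] [[0.2, 0.052, -0.978], [0.979, -0.041, 0.198], [-0.03, -0.998, -0.059]] [ 30.3  29.5  91.   -4.1  58.2 -46.1]
org [0.4486 0.3695 0.1495] bend [0.4541 0.3653 0.0452]
```

View pics/side16c.png

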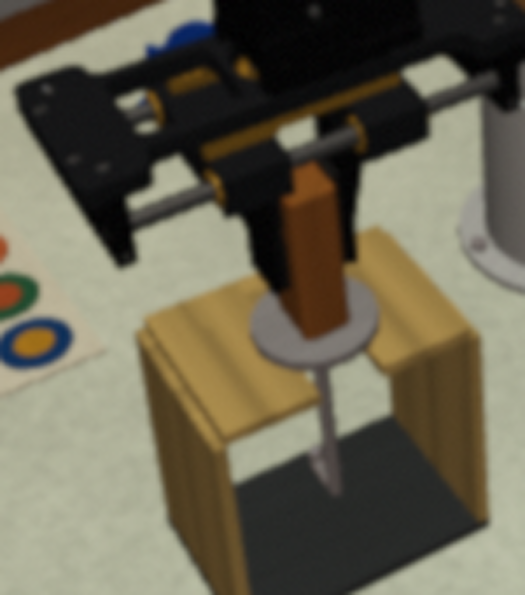

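View pics/scene16c.png

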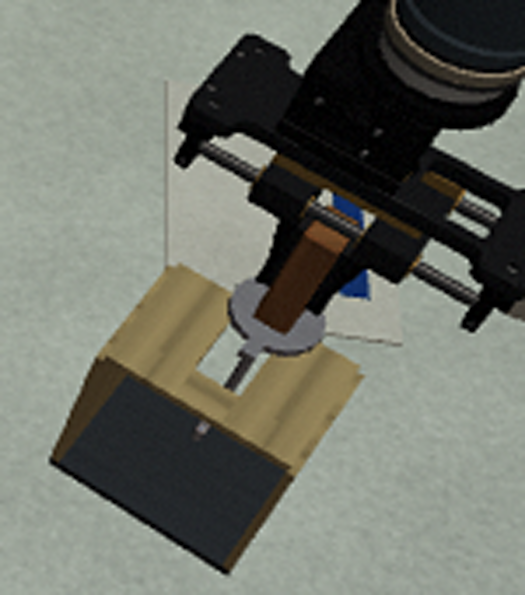

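>>> apply_moves(steps=[{"x": 4,"y": -1,"z": -2,"spin": 0.0},{"x": 6,"y": -2,"z": -2,"spin": 0.0},{"x": 6,"y": -2,"z": -2,"spin": 0.0},{"x": 4,"y": -2,"z": -1,"spin": 0.0},{"x": 0,"y": 0,"z": 0,"spin": 0.0}])

```text
time_s: 27.75
position: [0.4753, 0.3639, 0.188]
tcp_rot: [[0.2, 0.059, -0.978], [0.98, -0.037, 0.198], [-0.025, -0.998, -0.065]]
force: [0.1, -0.4, -2.1]
opening: 0.253
```

```bash
python3 look.py 17
```

```text
[0.47525149 0.3639227  0.18796452] [ 0.1 -0.4 -2.1] [[0.2, 0.059, -0.978], [0.98, -0.037, 0.198], [-0.025, -0.998, -0.065]] [ 28.5  30.6  89.5  -4.1  58.  -47.9]
org [0.4734 0.3632 0.1454] bend [0.4796 0.3593 0.041 ]
```

View pics/side17c.png

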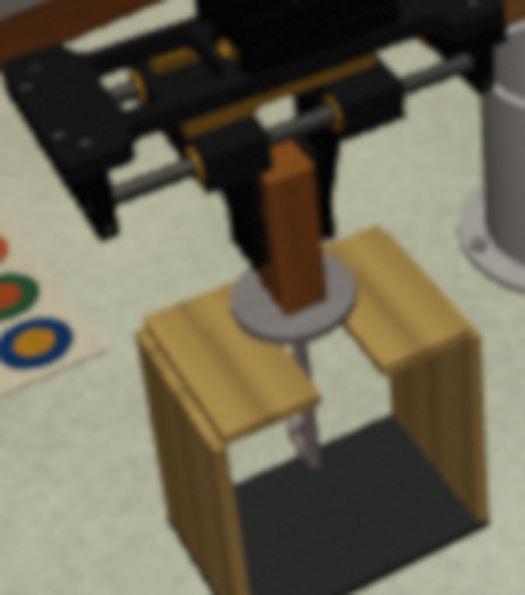

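View pics/scene17c.png

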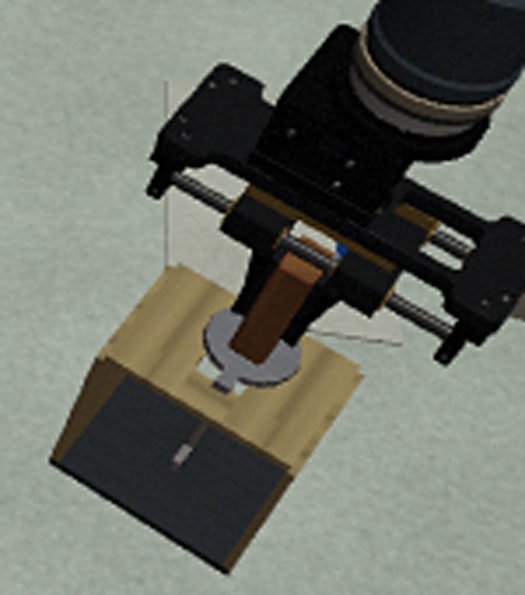

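>>> apply_moves(steps=[{"x": -1,"y": -1,"z": -3,"spin": 0.0},{"x": -1,"y": 0,"z": -3,"spin": 0.0},{"x": 0,"y": 0,"z": -2,"spin": 0.0},{"x": 0,"y": 0,"z": -2,"spin": 0.0},{"x": 0,"y": 0,"z": -1,"spin": 0.0},{"x": 0,"y": 0,"z": 0,"spin": 0.0}])

```text
time_s: 28.45
position: [0.471, 0.3631, 0.1757]
tcp_rot: [[0.199, 0.057, -0.978], [0.98, -0.038, 0.197], [-0.026, -0.998, -0.063]]
force: [-0.3, -0.6, -2.0]
opening: 0.249
```

>>> apply_moves(steps=[{"x": 0,"y": 0,"z": -1,"spin": 0.0},{"x": 0,"y": 0,"z": -1,"spin": 0.0},{"x": 0,"y": 0,"z": -1,"spin": 0.0},{"x": 0,"y": 0,"z": 0,"spin": 0.0}])

```text
time_s: 28.85
position: [0.4713, 0.3634, 0.1734]
tcp_rot: [[0.199, 0.058, -0.978], [0.98, -0.037, 0.197], [-0.025, -0.998, -0.064]]
force: [0.4, 1.0, -1.9]
opening: 0.253
```

>>> apply_moves(steps=[{"x": 0,"y": 0,"z": -1,"spin": 0.0},{"x": 0,"y": 0,"z": -1,"spin": 0.0},{"x": 0,"y": 0,"z": -1,"spin": 0.0}])

```text
time_s: 29.15
position: [0.4714, 0.3634, 0.1732]
tcp_rot: [[0.198, 0.059, -0.978], [0.98, -0.037, 0.197], [-0.024, -0.998, -0.065]]
force: [-1.0, -2.2, 6.2]
opening: 0.255
```

```bash
python3 look.py 18
```

```text
[0.47143165 0.36341856 0.17322346] [-1.  -2.2  6.2] [[0.198, 0.059, -0.978], [0.98, -0.037, 0.197], [-0.024, -0.998, -0.065]] [ 28.6  31.5  90.7  -4.2  55.9 -47.7]
org [0.4696 0.3627 0.1306] bend [0.4758 0.3589 0.0263]
```

View pics/side18c.png

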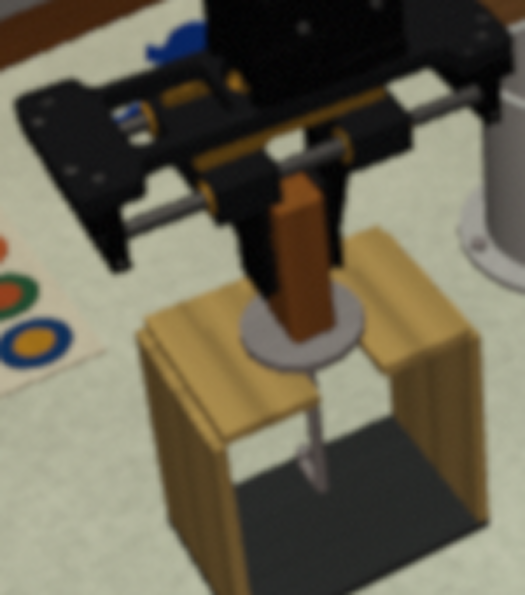

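View pics/scene18c.png

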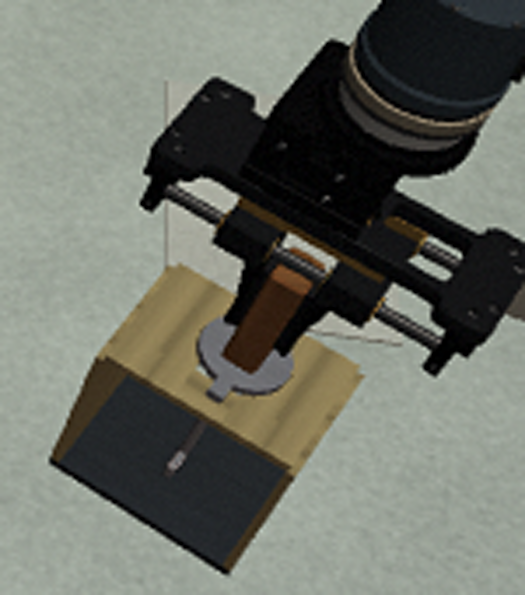

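>>> apply_moves(grip=50, steps=[{"x": 0,"y": 0,"z": 0,"spin": 0.0},{"x": 0,"y": 0,"z": 0,"spin": 0.0},{"x": 0,"y": 0,"z": 0,"spin": 0.0},{"x": 0,"y": 0,"z": 0,"spin": 0.0},{"x": 0,"y": 0,"z": 0,"spin": 0.0},{"x": 0,"y": 0,"z": 0,"spin": 0.0}])

```text
time_s: 29.85
position: [0.4727, 0.3639, 0.1736]
tcp_rot: [[0.198, 0.062, -0.978], [0.98, -0.035, 0.197], [-0.022, -0.997, -0.068]]
force: [0.2, -0.1, 0.5]
opening: 0.564
```

```bash
python3 look.py 19
```

```text
[0.47269428 0.36394348 0.17357403] [ 0.2 -0.1  0.5] [[0.198, 0.062, -0.978], [0.98, -0.035, 0.197], [-0.022, -0.997, -0.068]] [ 28.6  31.5  90.7  -4.2  55.7 -47.7]
org [0.471  0.3633 0.131 ] bend [0.4775 0.3596 0.0266]
```

View pics/side19c.png

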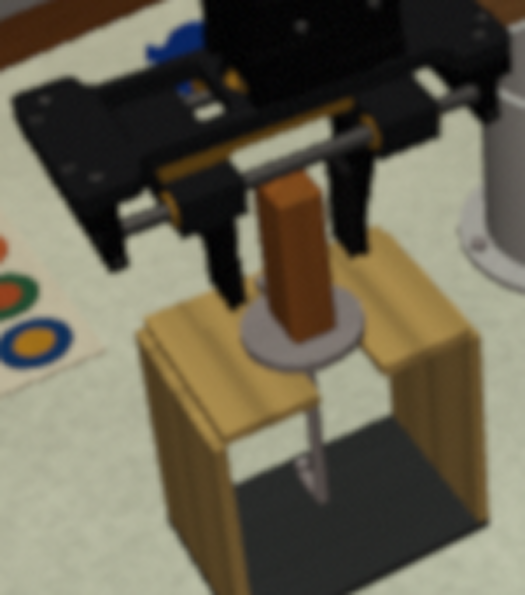

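View pics/scene19c.png

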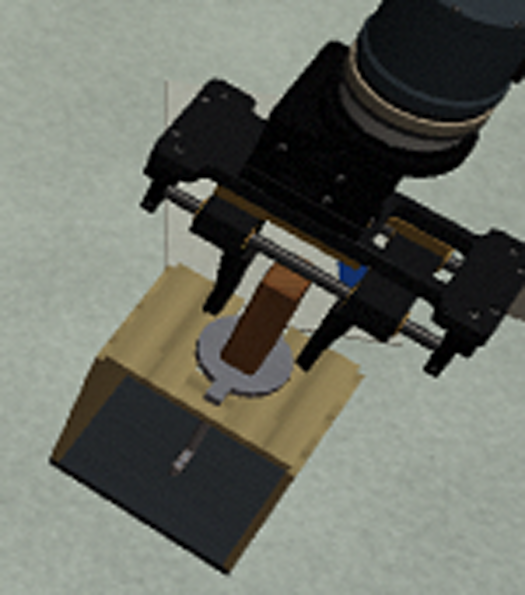

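>>> apply_moves(grip=80, steps=[{"x": 0,"y": 0,"z": 0,"spin": 0.0},{"x": 0,"y": 0,"z": 0,"spin": 0.0},{"x": 0,"y": 0,"z": 0,"spin": 0.0},{"x": -1,"y": 0,"z": 8,"spin": 0.0},{"x": -1,"y": 1,"z": 15,"spin": 0.0},{"x": -1,"y": 1,"z": 20,"spin": 0.0},{"x": -1,"y": 1,"z": 25,"spin": 0.0},{"x": -1,"y": 1,"z": 25,"spin": 0.0},{"x": 0,"y": 0,"z": 25,"spin": 0.0},{"x": 0,"y": 0,"z": 15,"spin": 0.0},{"x": 0,"y": 0,"z": 0,"spin": 0.0}])

```text
time_s: 31.05
position: [0.4658, 0.3676, 0.3149]
tcp_rot: [[0.198, 0.062, -0.978], [0.98, -0.035, 0.196], [-0.022, -0.997, -0.068]]
force: [0.0, 0.2, -0.2]
opening: 0.92
```

```bash
python3 look.py 20
```

```text
[0.46583365 0.36755169 0.31492216] [ 0.   0.2 -0.2] [[0.198, 0.062, -0.978], [0.98, -0.035, 0.196], [-0.022, -0.997, -0.068]] [ 29.3  22.3  81.9  -3.6  73.7 -48.4]
org [0.4642 0.3669 0.2723] bend [0.4706 0.3633 0.168 ]
```

View pics/side20.png

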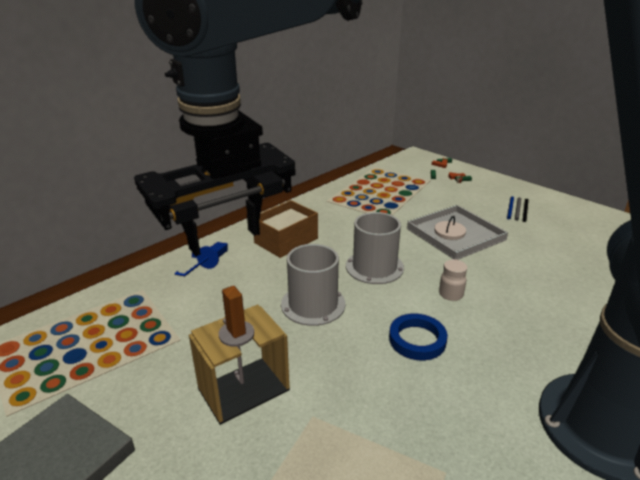

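View pics/scene20.png

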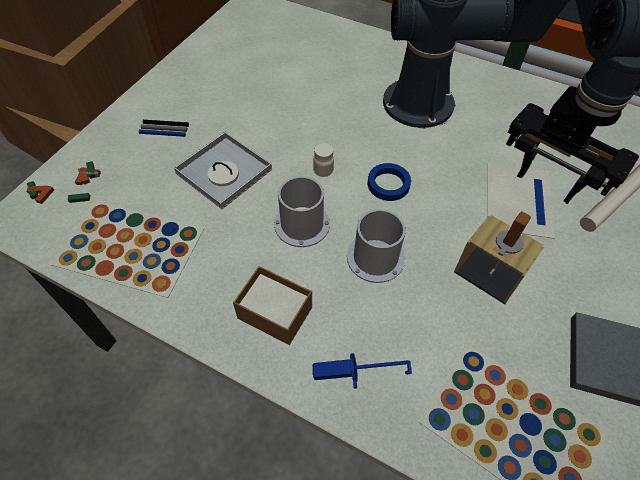

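View pics/side20c.png

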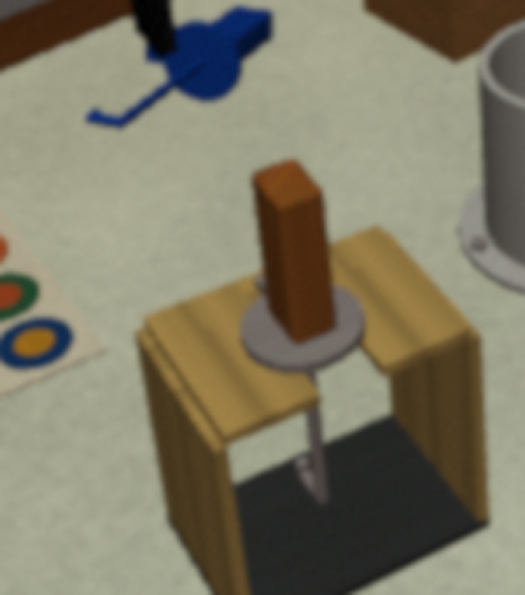

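```bash
python3 -c "
from rig import job
print(job.hand_in())"
```

```text
the job is handed in; nothing more can be done
None
```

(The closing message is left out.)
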